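# Show the red-capped vial to the code reader

## Task

Lift the clear dust hood off the small white vial rack by its blue handle and set it down flat on the free desk beside the rack, then take the red-capped vial out of the rack and hold its base up to the round window of the tilted code reader: cap away from the window, the vial square to the window and centred over it, with its base about 50 mm from the glass. Do not touch the reader, and leave the green-capped vials and the other things on the desk where they are. The job ends holding: finish with the vial held still in the air in front of the window, not put down.

Things in the scene. Friction and masses are not known exactly. Their poses are not given: they have to be found in the camera images.
- hood: Clear plastic dust hood, 72 mm (own x) by 172 mm (own y), walls 3 mm, roof top 77 mm up, blue lower rim, open below, 0.15 kg. Origin: centre of its open underside, z up. At the start it stands on the desk over the rack and its vials, with 5 mm play to the rack on each side when centred and 8 mm above the caps; lift it straight up at least 80 mm to clear the vials.
- hood_grip (a point): Centre of the straight bar of the hood's blue arched handle: bar 12 mm wide (own x), 80 mm long (own y), 14 mm high, its middle 106 mm above the hood's lower rim, 22 mm free under the bar. Grip it across own x from above.
- rack_center (a point): Centre of the top face of the fixed white vial rack, 56 mm (own x) by 156 mm (own y) by 20 mm high, top 20 mm above the desk. Three wells of 29 mm diameter, 14 mm deep, in a row along own y at -50, 0 and +50 mm.
- vial_red_center (a point): Brown glass vial with pink label and red cap, 26 mm diameter, 60 mm tall, about 0.06 kg, standing in one of the wells (any of the three). This point lies on its axis half-way up; own z points from base to cap. The body, up to 49 mm above the base, is the part to grip (the narrower cap above it is not solid); 14 mm of it stands in the well. Best gripped about 36 mm above the base, across the rack's own x, as the neighbours stand 24 mm away along the rack's own y.
- vial_red: The same red-capped vial; origin at the centre of its base, own z towards the cap.
- vial_red_base (a point): Centre of the underside of the red-capped vial, 30 mm below its centre point along its own z.
- vial_green_a_center (a point): Bystander: the same kind of vial with green cap and pale green label, in another well. Point on its axis half-way up.
- vial_green_b_center (a point): Bystander: second green-capped vial, in the remaining well. Point on its axis half-way up.
- reader_window (a point): Centre of the round window (glass 42 mm across in a black ring of 58 mm) of the code reader. Own z is the window's outward normal (upward and tilted towards the robot), own x and y lie in the glass. The glass centre is 22 mm from the head's hinge along the normal; the head is 74 x 78 mm.
- reader: The fixed code reader: grey foot 110 x 100 x 14 mm with two yoke arms that hold the white head; origin under the foot's centre, z up; the head's hinge line lies 48 mm above it along own y. At head angle 0 the window looks straight up; it tips towards own -x.
- reader_head (a joint): Tilt of the reader's head in rad: 0 looks straight up, growing as the window tips towards the robot side (0.35 to 0.65 here). Stiff; stays as it is set.
- free_spot (a point): Middle of a desk area at least 200 mm across that is free in every start, at desk height, right of the rack: a good place for the hood.
- rubber_stamp: Bystander: wooden stamp, 46 x 52 x 68 mm, origin under its centre.
- bench_timer: Bystander: white timer, 65 x 65 x 20 mm, origin under its centre.
- slide_box: Bystander: dark blue box, 181 (own x) x 98 x 45 mm, origin under its centre.
- tape_roll: Bystander: beige tape roll, 82 mm across, 18 mm high, origin under its centre.
Mind the look-alikes: they are no part of the job. There is more than one size of the hood; the one meant has the size given above.

How it is judged:
By the outcome, as a careful person would: the job done as asked, in the order asked, and still so for the second after the job is handed in, while the arm keeps its last pose, push and grip.
It also fails if it takes over 51 s, if anything falls off the work surface, if the arm or the gripper's body presses on something with over 40 N, if the wrist force passes 120 N, or if a joint passes its speed limit or range.

## Robot

A 6-joint arm with a two-finger parallel gripper is mounted at the origin on a cart in front of the work surface, level with it; the furniture and walls round the work are solid. World frame = base frame: x ahead of the robot, y to its left, z up, the work surface at z = 0. Lengths are in mm, angles in rad, forces in N, time in s.
With the tool pointing down it reaches from about 375 to 975 mm from the base axis. Payload 3.8 kg.
Tool frame: the origin (TCP) lies midway between the tips of the shut fingers; the grasp point (between the pads) lies grip_depth behind it (grip_depth is the distance from the TCP to the grasp point, in mm); y points along the fingers, z is the direction in which the jaws open and shut, and the axes are right-handed (so a half turn about y gives the same grasp; the last joint's range is limited). The gripper opens to 85 mm and grips with 20 to 120 N. Pads are 22 mm wide; open, the fingers measure 114 mm over their backs; the gripper's body (76 mm by 85 mm) begins 54 mm behind the grasp point. The pads swing forward as they close: fully open they stand 13 mm farther back than shut.
Start: joints at [-1.166, 0.264, 1.604, -0, 1.274, -0.037], TCP at [288.602, -610.186, 231.28] pointing down, gripper open.
Joint ranges: [-2.63, 2.63], [-0.94, 2.18], [0.31, 2.57], [-1.31, 4.45], [0, 2.66], [-2.55, 2.55]. Speed limits (rad/s): [2.57, 2.57, 3.14, 3.14, 3.14, 3.14].

## Interface

Orientations are given as a 3x3 rotation matrix whose columns are the frame's x, y, z axes.
In Python, from station import * gives the robot as it stands.
- The arm moves only by the shell command python3 -m crank 'ROWS' [FORCE]. ROWS is JSON, a list of rows, each an object of numbers: "x", "y", "z": the shift along the world's x, y, z in cm; "spin": the turn about the world's z in rad; "hand": the finger opening in cm, from 0 to 8.54. A call has 1 to 20 rows; each row is the pose to reach, as a shift and turn from the pose measured when the call began; what a row does not reach only later rows make up. A row lasts 1/10 s, in which the tool goes at most 50 mm and 8.59 degrees, less where a joint would pass 70% of its speed; a pose out of reach is approached as far as the arm can. A call with a gripper value outside its range is refused whole. The fingers move at their own pace and stop on an object; FORCE is the grip in N (left out, the last holds). Time passes only in rows, so rows that repeat a pose let the fingers close. It gives the time, the measured TCP pose, the force and the opening at its end, in the units of the state.
- state(): the state, without advancing time (a new reading comes with each control period).
- get_image(name): name is "scene" or "side" or "wrist"; returns a dict with "image" (480x640x3 uint8, blue, green, red), "range_z" (480x640 float32, mm along the optical axis (not along the pixel's ray), 0 where there is no reading), "fx", "fy", "cx", "cy" (pixels), "world_to_cam" (4x4, takes a point from world to camera coordinates). Camera axes: x right, y down, z forward; pixel columns grow to the right and rows downward; lengths in mm; the calibration is good to about 2 mm. A picture is of the moment at which its call begins.
- job_done(): hands the job in, once; it reports no verdict.
The state is a dict: "time_s": time; "qpos": joint angles; "dq": joint speeds; "tau": joint torques, N m; "tcp_pos": TCP position; "orientation": TCP orientation; "wrist_force": force on the tool from outside, world axes, zero at the start; "moment": the same for the moment, N m; "width": finger opening in mm.
Only numpy, scipy, OpenCV 4.12 (cv2) and the standard library are available. Lean on these libraries where they do the work, as an engineer would, in place of code of your own. Each camera call takes 0.05 s, during which the arm holds its last target.

## Working session

There is one attempt and no reset: what is moved stays moved. The work goes in short steps, Python scripts to look and compute and a shell command to move; the robot and the scene stay as the last step left them, time stands still between calls to the robot, and variables do not carry over. Pictures are saved under pics/ and viewed, and the job is handed in when it is done.

I'll start by looking at the state and the camera views.

```bash
ls; mkdir -p pics; cat > h.py <<'E'
import numpy as np, cv2, json
from station import *
def grab(n,tag):
    d=get_image(n); cv2.imwrite(f'pics/{tag}.png',d['image']); np.savez(f'{tag}.npz',**d); return d
def load(tag):
    d=np.load(f'{tag}.npz'); return {k:d[k] for k in d.files}
def ray(d,u,v):
    T=d['world_to_cam']; R=T[:3,:3]; c=-R.T@T[:3,3]
    return c, R.T@np.array([(u-d['cx'])/d['fx'],(v-d['cy'])/d['fy'],1.])
def onz(d,u,v,z):
    c,r=ray(d,u,v); return c+r*(z-c[2])/r[2]
def pt(d,u,v):
    c,r=ray(d,u,v); return c+r*float(d['range_z'][int(v),int(u)])
def proj(d,p):
    q=d['world_to_cam']@np.append(p,1); return np.array([d['fx']*q[0]/q[2]+d['cx'],d['fy']*q[1]/q[2]+d['cy']])
def cloud(d):
    v,u=np.mgrid[0:480,0:640]; z=d['range_z']; T=d['world_to_cam']
    P=np.stack([(u-d['cx'])/d['fx']*z,(v-d['cy'])/d['fy']*z,z],-1)-T[:3,3]
    return P@T[:3,:3], z>0
E
python3 - <<'E'
from h import *
for n in ['scene','side','wrist']:
    d=grab(n,n+'0'); T=d['world_to_cam']; print(n,d['fx'],-T[:3,:3].T@T[:3,3],T[2,:3])
s=state(); print(s)
import station; print([x for x in dir(station) if x[0]!='_'])
E
```

```text
pics
scene 548.6586812638516 [  -45.59929012 -1033.05001082   656.85327507] [ 0.47732895  0.75537019 -0.44896876]
side 468.27174568487396 [558.54369638 816.90627956 468.62613438] [-0.0121109  -0.92044982 -0.39067308]
wrist 372.0199138411167 [ 350.51496105 -580.21667627  371.32436542] [-0.24479474 -0.11239149 -0.96303878]
{'time_s': 0.15, 'qpos': array([-1.16592062e+00,  2.64620769e-01,  1.60506924e+00, -1.76951322e-06,
        1.27370143e+00, -3.68774310e-02]), 'dq': array([ 0.00063922, -0.00174118, -0.00423811,  0.00023889,  0.00082184,
       -0.00161404]), 'tau': array([ 4.34493058e-04, -5.15905881e+01, -3.67959917e+01, -7.34353011e-05,
        8.04706098e-03,  2.62981479e-05]), 'tcp_pos': array([ 288.36567227, -609.6713202 ,  230.21579722]), 'orientation': array([[-9.04003343e-01, -7.10101620e-04,  4.27524797e-01],
       [-4.27525382e-01,  1.65268192e-03, -9.04001834e-01],
       [-6.46293353e-05, -9.99998382e-01, -1.79761645e-03]]), 'wrist_force': array([0.90453691, 0.22739021, 0.13543166]), 'moment': array([-0.01303547,  0.01730899, -0.0291586 ]), 'width': 85.17899161857888}
['MotionError', 'get_image', 'grip_depth', 'job_done', 'state']
```

View pics/scene0.png

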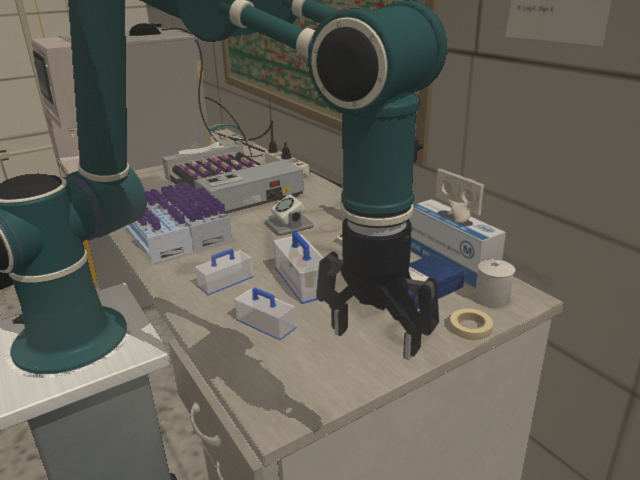

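View pics/side0.png

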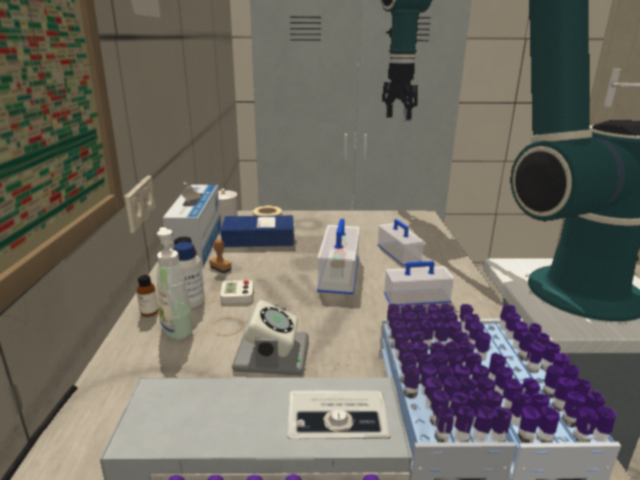

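View pics/wrist0.png

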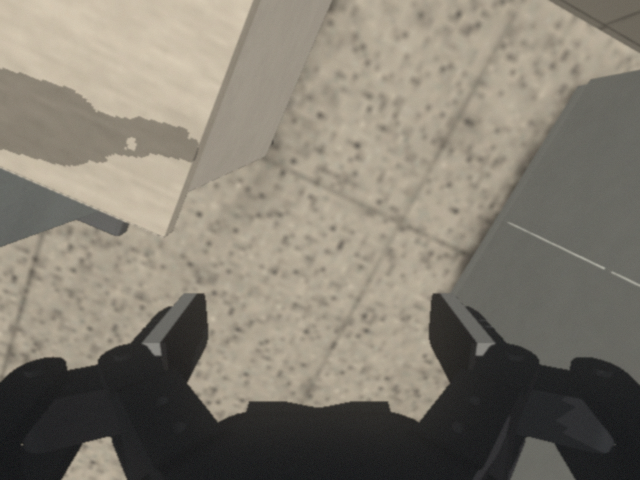

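```bash
python3 -c "
from station import *
print(grip_depth)"; python3 -m crank --help | head -20
```

```text
18.700000000000003invalid input: not JSON, or not a number
```

The scene view shows three clear hoods with blue handles, at scene pixels (300,265), (223,270) and (265,310). In the side view they are at (340,260), (418,283) and (400,240). The reader is at scene (288,212) and side (270,335). I'll measure the handles and rims and take crops to tell the hoods apart.

```bash
python3 - <<'E'
from h import *
for n in ['scene0','side0']:
    d=load(n); im=d['image']; hsv=cv2.cvtColor(im,cv2.COLOR_BGR2HSV)
    m=cv2.inRange(hsv,(105,140,70),(125,255,255))
    P,ok=cloud(d)
    k,l,st,c=cv2.connectedComponentsWithStats(m)
    for i in range(1,k):
        if st[i,4]<25: continue
        q=P[(l==i)&ok]
        print(n,st[i],c[i].round(),np.median(q,0).round(),np.percentile(q,2,axis=0).round(),np.percentile(q,98,axis=0).round())
a=cv2.imread('pics/scene0.png')[200:345,180:345]; a=cv2.resize(a,None,fx=3.6,fy=3.6,interpolation=cv2.INTER_CUBIC)
b=cv2.imread('pics/side0.png')[205:385,210:460]; b=cv2.resize(b,None,fx=3.2,fy=3.2,interpolation=cv2.INTER_CUBIC)
cv2.imwrite('pics/ca.png',a);cv2.imwrite('pics/cb.png',b)
E
```

```text
scene0 [292 232  19  28 128] [303. 245.] [ 485. -115.  112.] [ 478. -124.   79.] [495. -52. 115.]
scene0 [213 249  19   8  34] [224. 252.] [349.  18.  77.] [321.  12.  75.] [366.  22.  80.]
scene0 [253 288  21  10  53] [263. 292.] [ 341. -184.   78.] [ 332. -207.   75.] [ 351. -164.   81.]
side0 [223 218  32  14 261] [237. 224.] [ 729. -258.   43.] [ 691. -297.   41.] [ 761. -218.   44.]
side0 [336 219   8  28 124] [340. 232.] [492. -47. 109.] [ 482. -108.   80.] [498. -40. 112.]
side0 [395 220  12  16  60] [401. 226.] [ 342. -176.   72.] [ 334. -203.   56.] [ 352. -154.   77.]
side0 [177 244  15   7  61] [183. 247.] [783.  43. 116.] [770.  28. 114.] [794.  53. 117.]
side0 [406 262  27  12 134] [419. 265.] [346.  24.  73.] [320.  20.  55.] [370.  29.  77.]
```

View pics/ca.png

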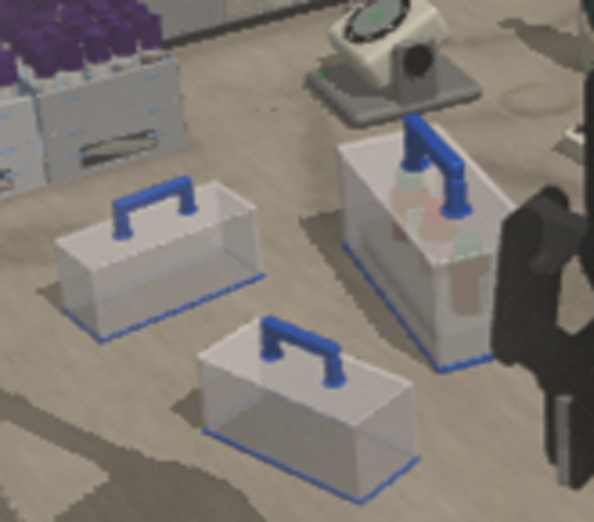

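View pics/cb.png

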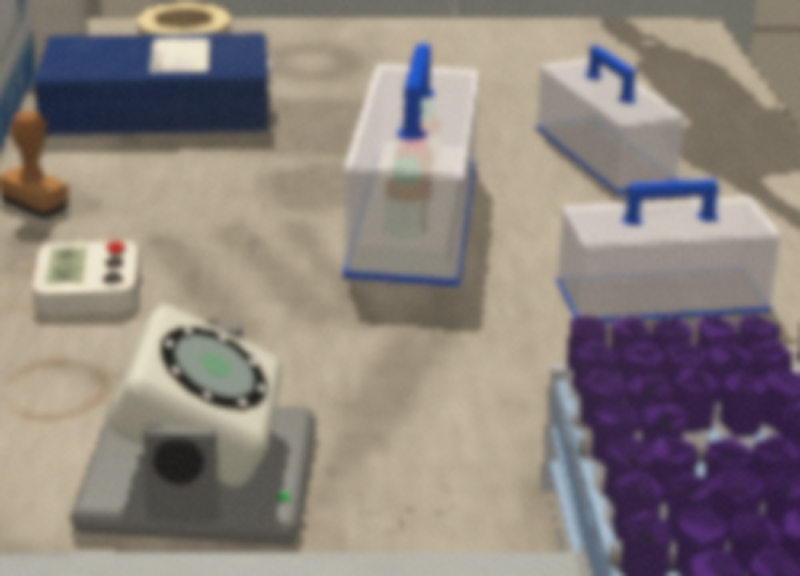

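Crops show the hood with vials inside (scene (303,245), side (340,232)) is the tall one. Its bar top is at 112 mm, against about 78 mm for the two empty look-alikes. The middle vial is pink/red and the outer two are green. Next: bar axis, reader pose and a map of the free area.

```bash
python3 - <<'E'
from h import *
for n,z0 in [('scene0',0),('side0',0)]:
    d=load(n); hsv=cv2.cvtColor(d['image'],cv2.COLOR_BGR2HSV)
    m=cv2.inRange(hsv,(105,120,60),(125,255,255))>0
    P,ok=cloud(d)
    s=m&ok&(P[...,2]>101)&(P[...,2]<120)&(abs(P[...,0]-487)<40)&(abs(P[...,1]+80)<80)
    q=P[s]; c=q.mean(0); w,V=np.linalg.eigh(np.cov(q[:,:2].T)); a=V[:,1]; a=a*np.sign(a[1]); t=(q[:,:2]-c[:2])@a
    p=(q[:,:2]-c[:2])@np.array([-a[1],a[0]])
    print(n,len(q),'c',c.round(1),'dir',np.degrees(np.arctan2(a[1],a[0])).round(1),'t',t.min().round(1),t.max().round(1),'perp',p.min().round(1),p.max().round(1),'mid',(c[:2]+a*(t.max()+t.min())/2).round(1), 'z',np.percentile(q[:,2],[5,50,95]).round(1))
# top map
W=np.zeros((600,600,3),np.uint8)
for n in ['side0','scene0']:
    d=load(n);P,ok=cloud(d); s=ok&(P[...,2]>-8)&(P[...,2]<140)
    q=P[s]; col=d['image'][s]; o=np.argsort(q[:,2]); q=q[o];col=col[o]
    u=((250-q[:,1])).astype(int); v=(850-q[:,0]).astype(int)  # 1mm/px
    g=(u>=0)&(u<600)&(v>=0)&(v<600)
    for du in (0,1,2):
        for dv in (0,1,2): W[np.clip(v[g]+dv,0,599),np.clip(u[g]+du,0,599)]=col[g]
for k in range(0,600,100):
    cv2.line(W,(k,0),(k,5),(0,0,255),1); cv2.putText(W,str(250-k),(k,15),0,.35,(0,0,255)); cv2.putText(W,str(850-k),(0,k+4),0,.35,(0,0,255))
cv2.imwrite('pics/map.png',W)
E
```

```text
scene0 115 c [485.7 -91.8 111.1] dir 82.2 t -32.8 44.5 perp -7.8 5.7 mid [486.5 -86.1] z [104.5 112.3 114.5]
side0 91 c [490.  -67.9 109.4] dir 81.1 t -47.7 27.7 perp -5.2 4.9 mid [488.5 -77.8] z [102.7 110.5 112.1]
```

View pics/map.png

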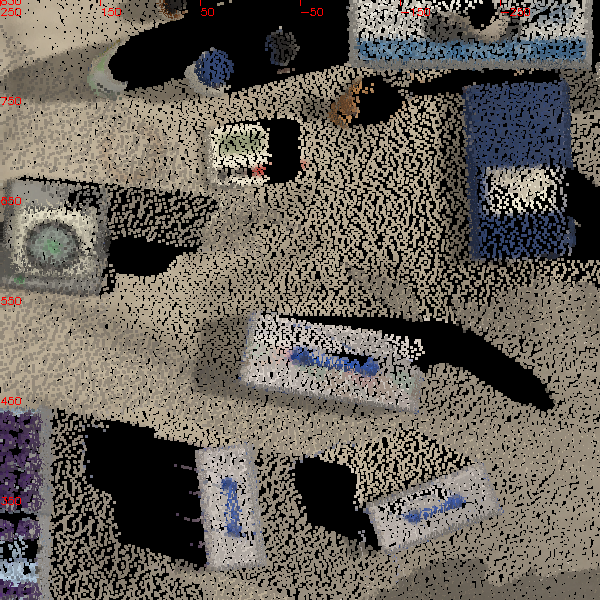

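```bash
python3 - <<'E'
from h import *
d=load('scene0')
for uv in [(270,465),(560,300),(545,312),(300,450)]: print(uv,onz(d,*uv,0).round())
for n in ['scene0','side0']:
    d=load(n);P,ok=cloud(d)
    s=ok&(np.hypot(P[...,0]-605,P[...,1]-198)<24)&(P[...,2]>40)&(P[...,2]<120)
    q=P[s]
    for it in range(4):
        c=q.mean(0);U,S,Vt=np.linalg.svd(q-c);nn=Vt[2]*np.sign(Vt[2][2]); r=(q-c)@nn; q=q[abs(r)<max(1.5,2*r.std())]
    print(n,s.sum(),len(q),c.round(1),nn.round(3),'tilt',np.arccos(nn[2]).round(3),'az',np.degrees(np.arctan2(nn[1],nn[0])).round(1),r.std().round(2))
    f=ok&(abs(P[...,2]-14)<3)&(abs(P[...,0]-605)<80)&(abs(P[...,1]-195)<80)
    mm=np.zeros((480,640),np.uint8); 
    qq=P[f][:,:2].astype(np.float32); print(len(qq),cv2.minAreaRect(qq), qq.min(0),qq.max(0))
b=cv2.imread('pics/side0.png')[285:385,220:330]; b=cv2.resize(b,None,fx=5.5,fy=5.5,interpolation=cv2.INTER_CUBIC)
cv2.imwrite('pics/rd.png',b)
E
```

```text
(270, 465) [ 184. -502.    0.]
(560, 300) [ 900. -470.    0.]
(545, 312) [ 837. -480.    0.]
(300, 450) [ 234. -503.    0.]
scene0 142 129 [604.8 197.7  68.2] [-0.463  0.038  0.885] tilt 0.483 az 175.3 1.36
317 ((612.7513427734375, 193.16622924804688), (102.25199127197266, 108.88554382324219), 83.23008728027344) [556.40326 141.6263 ] [668.09174 247.85904]
side0 473 452 [605.5 198.9  66.2] [-0.453  0.04   0.891] tilt 0.472 az 175.0 0.66
1089 ((614.1012573242188, 201.26168823242188), (99.8580322265625, 106.60572052001953), 84.89076232910156) [557.85913 155.41728] [670.5892  251.09116]
```

View pics/rd.png

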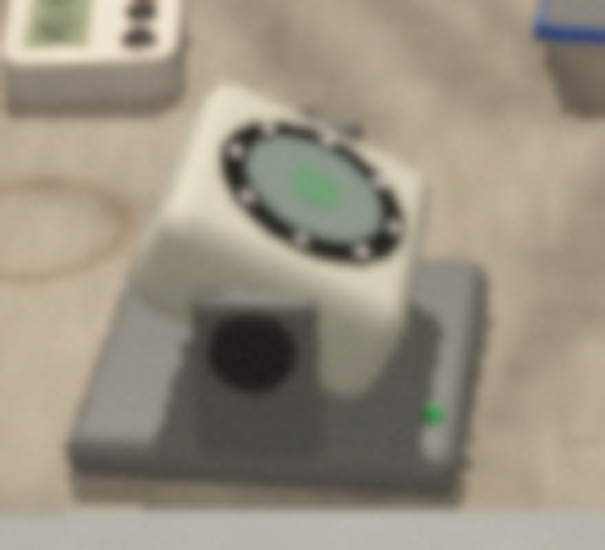

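Measured so far:
- **Bar centre:** about (487, -82), with the hood's y axis at 81.5°.
- **Reader window:** about (604.5, 198, 67), tilt about 0.475 rad, normal azimuth 175°.
- **Desk:** its right edge is at y ≈ -500. The area around (510, -300) is free.

To take the hood I need to shift (+19.9, +52.8) cm and spin +0.98. I'll hover at the current height first and check with the wrist camera.

```bash
python3 -m crank '[{"x":4,"y":10.6,"spin":0.2},{"x":8,"y":21.2,"spin":0.4},{"x":12,"y":31.8,"spin":0.6},{"x":16,"y":42.4,"spin":0.8},{"x":19.9,"y":52.8,"spin":0.98},{"x":19.9,"y":52.8,"spin":0.98},{"x":19.9,"y":52.8,"spin":0.98},{"x":19.9,"y":52.8,"spin":0.98},{"x":19.9,"y":52.8,"spin":0.98},{"x":19.9,"y":52.8,"spin":0.98},{"x":19.9,"y":52.8,"spin":0.98},{"x":19.9,"y":52.8,"spin":0.98},{"x":19.9,"y":52.8,"spin":0.98},{"x":19.9,"y":52.8,"spin":0.98},{"x":19.9,"y":52.8,"spin":0.98},{"x":19.9,"y":52.8,"spin":0.98}]'
python3 - <<'E'
from h import *
d=grab('wrist','w1'); s=state(); print(s['time_s'],s['tcp_pos'].round(1),np.degrees(np.arctan2(s['orientation'][1,2],s['orientation'][0,2])))
hsv=cv2.cvtColor(d['image'],cv2.COLOR_BGR2HSV); m=cv2.inRange(hsv,(105,120,60),(125,255,255))>0
P,ok=cloud(d)
s=m&ok&(P[...,2]>101)&(P[...,2]<122)
q=P[s]; print(np.percentile(q[:,2],[5,50,95]))
v,u=np.nonzero(s); r=cv2.minAreaRect(np.stack([u,v],1).astype(np.float32)); print(r)
B=np.array([onz(d,*c,113)[:2] for c in cv2.boxPoints(r)]); print(B.round(1),B.mean(0).round(1))
for i in range(4): e=B[(i+1)%4]-B[i]; print(np.linalg.norm(e).round(1),np.degrees(np.arctan2(e[1],e[0])).round(1))
E
```

```text
0.2 [ 288.4 -609.8  230.4] -64.68889899203616schema error: expected keys x, y, z, spin, hand
Traceback (most recent call last):
IndexError: index -1 is out of bounds for axis 0 with size 0
```

View pics/w1.png

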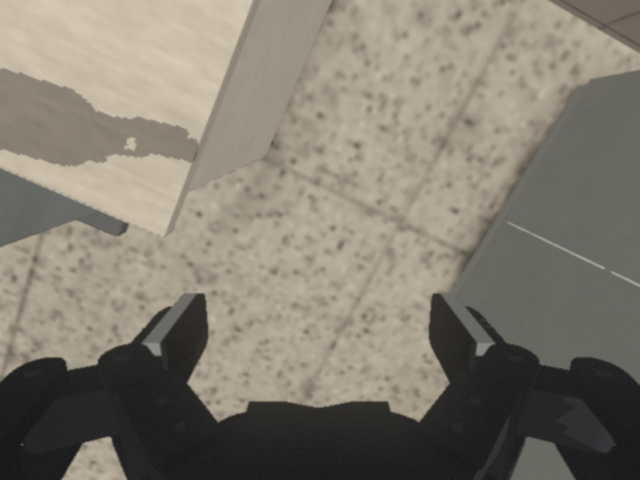

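The picture is unchanged because the move was refused: every row needs all five keys. I'll send it again in full.

```bash
cat > m1.py <<'E'
from h import *
import sys
d=grab('wrist',sys.argv[1]); s=state(); print(s['time_s'],s['tcp_pos'].round(1),np.degrees(np.arctan2(s['orientation'][1,2],s['orientation'][0,2])))
hsv=cv2.cvtColor(d['image'],cv2.COLOR_BGR2HSV); m=cv2.inRange(hsv,(105,120,60),(125,255,255))>0
P,ok=cloud(d)
s=m&ok&(P[...,2]>101)&(P[...,2]<122)
q=P[s]; print(np.percentile(q[:,2],[5,50,95]))
v,u=np.nonzero(s); r=cv2.minAreaRect(np.stack([u,v],1).astype(np.float32)); print(r)
B=np.array([onz(d,*c,113)[:2] for c in cv2.boxPoints(r)]); print(B.round(1),B.mean(0).round(1))
for i in range(4): e=B[(i+1)%4]-B[i]; print(np.linalg.norm(e).round(1),np.degrees(np.arctan2(e[1],e[0])).round(1))
E
python3 -m crank '[{"x":4,"y":10.6,"z":0,"spin":0.2,"hand":8.5},{"x":8,"y":21.2,"z":0,"spin":0.4,"hand":8.5},{"x":12,"y":31.8,"z":0,"spin":0.6,"hand":8.5},{"x":16,"y":42.4,"z":0,"spin":0.8,"hand":8.5},{"x":19.9,"y":52.8,"z":0,"spin":0.98,"hand":8.5},{"x":19.9,"y":52.8,"z":0,"spin":0.98,"hand":8.5},{"x":19.9,"y":52.8,"z":0,"spin":0.98,"hand":8.5},{"x":19.9,"y":52.8,"z":0,"spin":0.98,"hand":8.5},{"x":19.9,"y":52.8,"z":0,"spin":0.98,"hand":8.5},{"x":19.9,"y":52.8,"z":0,"spin":0.98,"hand":8.5},{"x":19.9,"y":52.8,"z":0,"spin":0.98,"hand":8.5},{"x":19.9,"y":52.8,"z":0,"spin":0.98,"hand":8.5},{"x":19.9,"y":52.8,"z":0,"spin":0.98,"hand":8.5},{"x":19.9,"y":52.8,"z":0,"spin":0.98,"hand":8.5},{"x":19.9,"y":52.8,"z":0,"spin":0.98,"hand":8.5},{"x":19.9,"y":52.8,"z":0,"spin":0.98,"hand":8.5}]' 40
python3 m1.py w2
```

```text
time_s: 1.8
tcp_pos: [487.0, -83.2, 230.3]
orientation: [[-0.151, -0.002, 0.989], [-0.989, -0.0, -0.151], [0.0, -1.0, -0.002]]
wrist_force: [-0.3, -0.4, -0.2]
width: 85.0
1.85 [487.1 -83.1 230.4] -8.666036437648996
[109.43126753 111.25933306 112.51655741]
((323.0, 223.0), (104.0, 16.0), 90.0)
[[ 491.2  -41.2]
 [ 502.1  -42.9]
 [ 491.3 -118.8]
 [ 479.5 -117. ]] [491.1 -80. ]
11.0 -8.6
76.6 -98.1
11.9 171.4
76.7 81.2
```

View pics/w2.png

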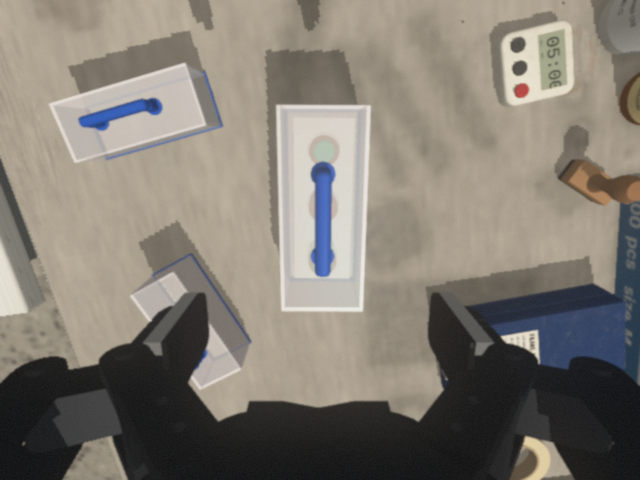

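The wrist view shows the tall hood at (322,208) with its bar parallel to the pads, about 3 mm to the right of the finger midline. The vials under it are green, red, green from far to near. The estimated bar centre is (490, -81), so I shift (+0.3, +0.2) cm, go down 14.3 cm and grip.

```bash
python3 -m crank '[{"x":0.3,"y":0.2,"z":-4,"spin":0,"hand":8.5},{"x":0.3,"y":0.2,"z":-8,"spin":0,"hand":8.5},{"x":0.3,"y":0.2,"z":-11,"spin":0,"hand":8.5},{"x":0.3,"y":0.2,"z":-13,"spin":0,"hand":8.5},{"x":0.3,"y":0.2,"z":-14.3,"spin":0,"hand":8.5},{"x":0.3,"y":0.2,"z":-14.3,"spin":0,"hand":8.5},{"x":0.3,"y":0.2,"z":-14.3,"spin":0,"hand":8.5},{"x":0.3,"y":0.2,"z":-14.3,"spin":0,"hand":4},{"x":0.3,"y":0.2,"z":-14.3,"spin":0,"hand":2},{"x":0.3,"y":0.2,"z":-14.3,"spin":0,"hand":0},{"x":0.3,"y":0.2,"z":-14.3,"spin":0,"hand":0},{"x":0.3,"y":0.2,"z":-14.3,"spin":0,"hand":0},{"x":0.3,"y":0.2,"z":-14.3,"spin":0,"hand":0},{"x":0.3,"y":0.2,"z":-14.3,"spin":0,"hand":0},{"x":0.3,"y":0.2,"z":-14.3,"spin":0,"hand":0}]' 50
```

```text
time_s: 3.35
tcp_pos: [490.6, -81.2, 87.8]
orientation: [[-0.151, -0.001, 0.989], [-0.989, -0.0, -0.151], [0.0, -1.0, -0.0]]
wrist_force: [1.3, 0.9, 1.8]
width: 10.9
```

The grip is on the bar (10.9 mm). I'll lift straight up 11 cm.

```bash
python3 -m crank '[{"x":0,"y":0,"z":1,"spin":0,"hand":0},{"x":0,"y":0,"z":2,"spin":0,"hand":0},{"x":0,"y":0,"z":3.5,"spin":0,"hand":0},{"x":0,"y":0,"z":5,"spin":0,"hand":0},{"x":0,"y":0,"z":7,"spin":0,"hand":0},{"x":0,"y":0,"z":9,"spin":0,"hand":0},{"x":0,"y":0,"z":11,"spin":0,"hand":0},{"x":0,"y":0,"z":11,"spin":0,"hand":0},{"x":0,"y":0,"z":11,"spin":0,"hand":0}]'
python3 - <<'E'
from h import *
grab('side','s1'); grab('scene','c1')
d=load('scene0'); print(onz(d,470,323,18), onz(d,452,323,18),onz(d,491,300,0))
E
```

```text
time_s: 4.25
tcp_pos: [490.7, -81.2, 198.1]
orientation: [[-0.151, 0.0, 0.989], [-0.989, -0.0, -0.151], [0.0, -1.0, 0.0]]
wrist_force: [1.0, -0.4, -2.1]
width: 11.1
[ 663.00144612 -435.87905711   18.        ] [ 634.41974734 -415.72185232   18.        ] [ 781.48213691 -385.5580492     0.        ]
```

View pics/s1.png

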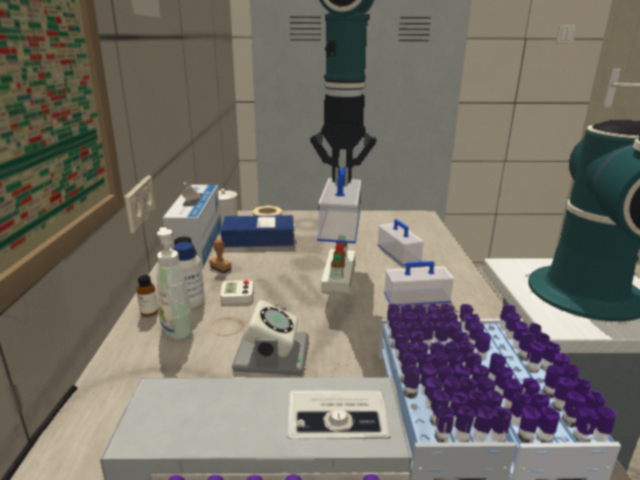

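View pics/c1.png

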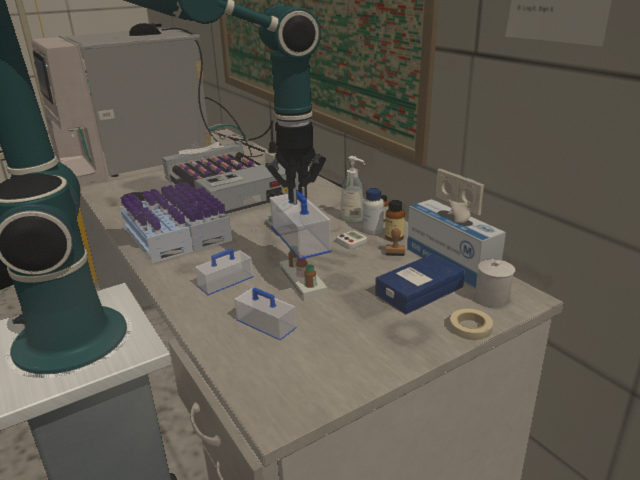

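The hood is clear of the rack and vials: scene (302,222), rack with green, red and green caps at (302,272). I'll carry it to (506, -300), right of the rack, and lower it.

```bash
python3 -m crank '[{"x":0.2,"y":-3,"z":0,"spin":0,"hand":0},{"x":0.5,"y":-7,"z":0,"spin":0,"hand":0},{"x":0.8,"y":-11,"z":0,"spin":0,"hand":0},{"x":1.1,"y":-15,"z":0,"spin":0,"hand":0},{"x":1.4,"y":-19,"z":0,"spin":0,"hand":0},{"x":1.5,"y":-21,"z":0,"spin":0,"hand":0},{"x":1.5,"y":-22,"z":0,"spin":0,"hand":0},{"x":1.5,"y":-22,"z":-3,"spin":0,"hand":0},{"x":1.5,"y":-22,"z":-6,"spin":0,"hand":0},{"x":1.5,"y":-22,"z":-8,"spin":0,"hand":0},{"x":1.5,"y":-22,"z":-9.5,"spin":0,"hand":0},{"x":1.5,"y":-22,"z":-10.5,"spin":0,"hand":0},{"x":1.5,"y":-22,"z":-10.8,"spin":0,"hand":0},{"x":1.5,"y":-22,"z":-11,"spin":0,"hand":0},{"x":1.5,"y":-22,"z":-11.05,"spin":0,"hand":0},{"x":1.5,"y":-22,"z":-11.05,"spin":0,"hand":0}]'
```

```text
time_s: 5.95
tcp_pos: [505.5, -300.9, 87.7]
orientation: [[-0.151, -0.001, 0.989], [-0.989, 0.0, -0.151], [0.0, -1.0, -0.001]]
wrist_force: [-1.9, 4.3, 5.8]
width: 11.0
```

The hood is on the desk (5.8 N upward). I'll release, rise, then return above the rack to look at the vials.

```bash
python3 -m crank '[{"x":0,"y":0,"z":0,"spin":0,"hand":4},{"x":0,"y":0,"z":0,"spin":0,"hand":8.5},{"x":0,"y":0,"z":0,"spin":0,"hand":8.5},{"x":0,"y":0,"z":0,"spin":0,"hand":8.5},{"x":0,"y":0,"z":2,"spin":0,"hand":8.5},{"x":0,"y":0,"z":5,"spin":0,"hand":8.5},{"x":0,"y":0,"z":9,"spin":0,"hand":8.5},{"x":0,"y":0,"z":11,"spin":0,"hand":8.5},{"x":-1,"y":11,"z":11,"spin":0,"hand":8.5},{"x":-1.6,"y":22,"z":11,"spin":0,"hand":8.5},{"x":-1.6,"y":22,"z":11,"spin":0,"hand":8.5},{"x":-1.6,"y":22,"z":11,"spin":0,"hand":8.5},{"x":-1.6,"y":22,"z":11,"spin":0,"hand":8.5},{"x":-1.6,"y":22,"z":11,"spin":0,"hand":8.5},{"x":-1.6,"y":22,"z":11,"spin":0,"hand":8.5},{"x":-1.6,"y":22,"z":11,"spin":0,"hand":8.5}]'
python3 - <<'E'
from h import *
grab('side','s2'); grab('scene','c2'); d=grab('wrist','w3')
for n in ['s2','c2','w3']:
    d=load(n); hsv=cv2.cvtColor(d['image'],cv2.COLOR_BGR2HSV); P,ok=cloud(d)
    reg=ok&(abs(P[...,0]-489)<60)&(abs(P[...,1]+81)<110)&(P[...,2]>5)&(P[...,2]<75)
    for nm,m in [('red',(cv2.inRange(hsv,(0,130,40),(8,255,255))|cv2.inRange(hsv,(172,130,40),(180,255,255)))),('green',cv2.inRange(hsv,(45,70,30),(85,255,255)))]:
        k,l,st,c=cv2.connectedComponentsWithStats((m*reg).astype(np.uint8))
        for i in range(1,k):
            if st[i,4]>15:
                q=P[(l==i)]; t=q[q[:,2]>np.percentile(q[:,2],60)]; print(n,nm,st[i],c[i].round(1),'med',np.median(q,0).round(1),'zmax',np.percentile(q[:,2],97).round(1))
E
```

```text
time_s: 7.55
tcp_pos: [489.8, -81.9, 197.8]
orientation: [[-0.151, -0.001, 0.988], [-0.988, -0.001, -0.151], [0.001, -1.0, -0.001]]
wrist_force: [-0.1, -0.2, -0.2]
width: 85.2
s2 red [336 243   8   9  65] [339.2 247. ] med [490.1 -77.2  61.3] zmax 65.5
s2 green [338 235   8   7  46] [341.3 238. ] med [ 482.5 -125.9   62.6] zmax 65.3
s2 green [334 254   7   8  53] [336.9 257.4] med [497.9 -26.9  62.5] zmax 65.0
c2 red [298 255   8   8  52] [301.1 258.4] med [488.7 -87.5  63.7] zmax 68.0
c2 green [290 246   7   7  41] [293.3 249. ] med [496.2 -37.8  64.6] zmax 68.4
c2 green [306 265   8   7  46] [309.8 267.9] med [ 480.8 -136.5   65.1] zmax 67.7
w3 red [309 211  23  22 399] [320.2 222. ] med [491.7 -80.3  64.5] zmax 65.8
w3 green [310 144  23  24 431] [320.7 155.7] med [499.4 -31.5  64.5] zmax 65.9
w3 green [309 272  21  22 341] [319.4 282.6] med [ 483.5 -129.1   64.4] zmax 65.8
```

View pics/w3.png

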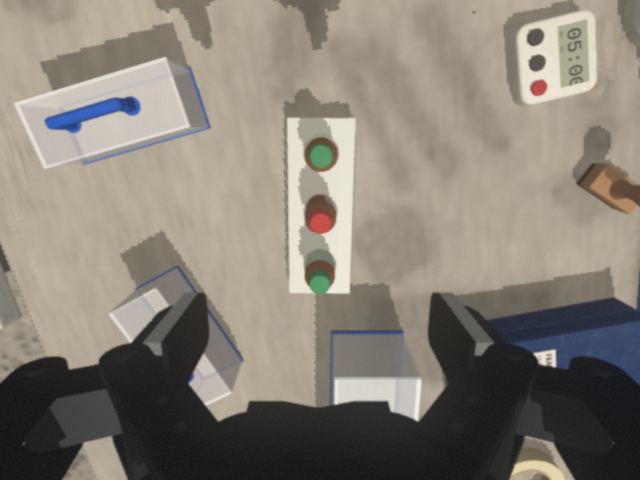

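View pics/c2.png

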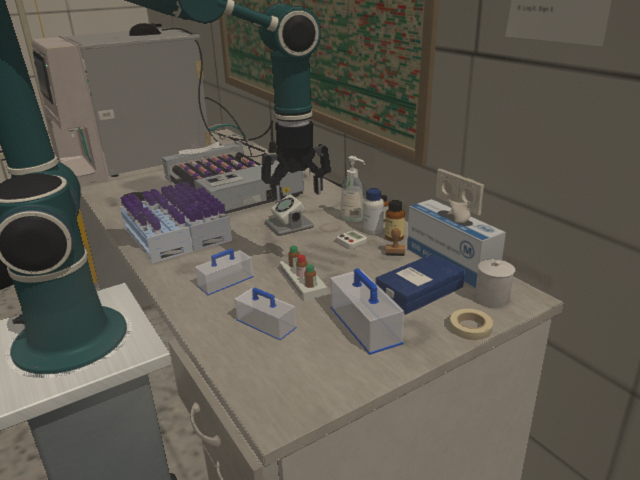

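The hood stands flat at scene (367,312). The wrist view shows the red cap at (320,222) midway between the fingers, vial at about (490, -81). I'll descend 17.6 cm and grip across the rack's x.

```bash
python3 -m crank '[{"x":0,"y":0.1,"z":-4,"spin":0,"hand":8.5},{"x":0,"y":0.1,"z":-8,"spin":0,"hand":8.5},{"x":0,"y":0.1,"z":-12,"spin":0,"hand":8.5},{"x":0,"y":0.1,"z":-15,"spin":0,"hand":8.5},{"x":0,"y":0.1,"z":-17,"spin":0,"hand":8.5},{"x":0,"y":0.1,"z":-17.6,"spin":0,"hand":8.5},{"x":0,"y":0.1,"z":-17.6,"spin":0,"hand":8.5},{"x":0,"y":0.1,"z":-17.6,"spin":0,"hand":4},{"x":0,"y":0.1,"z":-17.6,"spin":0,"hand":3},{"x":0,"y":0.1,"z":-17.6,"spin":0,"hand":2},{"x":0,"y":0.1,"z":-17.6,"spin":0,"hand":1},{"x":0,"y":0.1,"z":-17.6,"spin":0,"hand":1},{"x":0,"y":0.1,"z":-17.6,"spin":0,"hand":1},{"x":0,"y":0.1,"z":-17.6,"spin":0,"hand":1}]' 30
```

```text
time_s: 9.1
tcp_pos: [490.4, -81.2, 22.6]
orientation: [[-0.152, 0.0, 0.988], [-0.988, -0.0, -0.152], [0.0, -1.0, 0.0]]
wrist_force: [-0.3, -0.7, 6.3]
width: 24.9
```

```bash
python3 -m crank '[{"x":0,"y":0,"z":1,"spin":0,"hand":1},{"x":0,"y":0,"z":2,"spin":0,"hand":1},{"x":0,"y":0,"z":4,"spin":0,"hand":1},{"x":0,"y":0,"z":6,"spin":0,"hand":1},{"x":0,"y":0,"z":8,"spin":0,"hand":1},{"x":0,"y":0,"z":10,"spin":0,"hand":1},{"x":0,"y":0,"z":10,"spin":0,"hand":1},{"x":0,"y":0,"z":10,"spin":0,"hand":1}]'
python3 - <<'E'
from h import *
for n,t in [('side','s3'),('scene','c3')]:
    d=grab(n,t); p=proj(d,[490,-81,130]).astype(int); print(p)
    a=d['image'][p[1]-50:p[1]+70,p[0]-60:p[0]+60]; cv2.imwrite(f'pics/{t}c.png',cv2.resize(a,None,fx=4.5,fy=4.5,interpolation=cv2.INTER_CUBIC))
grab('wrist','w4')
E
```

```text
time_s: 9.9
tcp_pos: [490.6, -81.2, 123.1]
orientation: [[-0.152, 0.002, 0.988], [-0.988, -0.001, -0.152], [0.0, -1.0, 0.002]]
wrist_force: [-0.8, 0.5, -1.4]
width: 25.1
[340 216]
[299 230]
```

View pics/s3c.png

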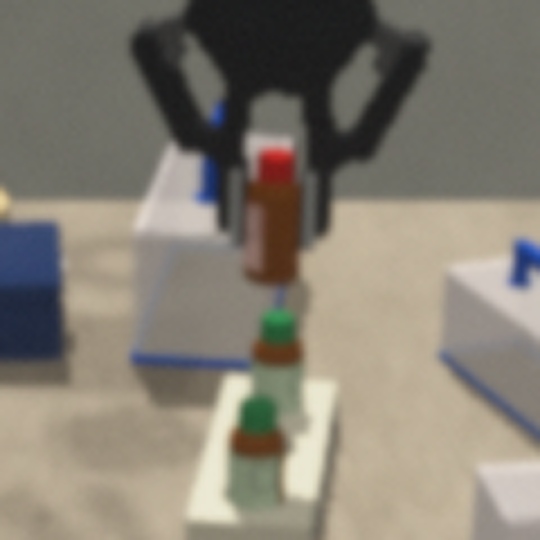

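View pics/w4.png

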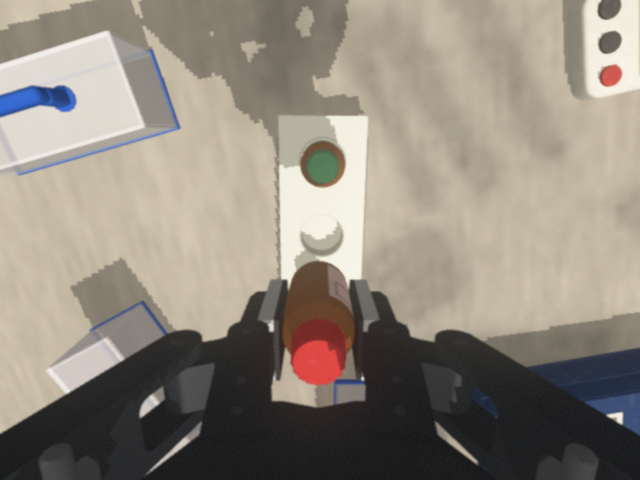

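The red vial is held upright, with the well empty at wrist (321,234) and the greens undisturbed. The moves allow no tool tilt, so I'll tilt the vial within the grip instead. I'll spin the jaws along the rack's y axis and press the vial's base gently against the fixed rack's far top edge, so it pivots about the pad axis until it matches the window tilt of about 0.475 rad. For that I need the rack edge measured.

```bash
python3 - <<'E'
from h import *
for n in ['w3','w4']:
    d=load(n); P,ok=cloud(d); hsv=cv2.cvtColor(d['image'],cv2.COLOR_BGR2HSV)
    m=(cv2.inRange(hsv,(15,5,170),(60,70,255))>0)&ok&(abs(P[...,2]-20)<5)&(abs(P[...,0]-490)<60)&(abs(P[...,1]+81)<100)
    q=P[m]; th=np.radians(81.4); a=np.array([np.cos(th),np.sin(th)]); b=np.array([a[1],-a[0]])
    print(n,m.sum(),'along',(q[:,:2]@a).min().round(1),(q[:,:2]@a).max().round(1),'across',np.percentile(q[:,:2]@b,[.5,99.5]).round(1),cv2.minAreaRect(q[:,:2].astype(np.float32)))
d=load('w4')
print('well',onz(d,321,234,20).round(1)); print('edges',onz(d,279.5,200,20).round(1),onz(d,366,200,20).round(1))
E
```

```text
w3 6223 along -84.9 71.1 across [470.3 526.6] ((491.7180480957031, -81.25467681884766), (156.1874237060547, 56.210391998291016), 80.66180419921875)
w4 9782 along -44.6 71.0 across [470.8 526.7] ((495.0904846191406, -61.401161193847656), (115.5896987915039, 56.17439270019531), 80.70460510253906)
well [491.6 -79.8  20. ]
edges [468.  -52.6  20. ] [524.5 -61.3  20. ]
```

```bash
python3 -m crank '[{"x":2,"y":-0.3,"z":0,"spin":0.3,"hand":1},{"x":4.6,"y":-0.7,"z":0,"spin":0.6,"hand":1},{"x":4.6,"y":-0.7,"z":0,"spin":0.9,"hand":1},{"x":4.6,"y":-0.7,"z":0,"spin":1.2,"hand":1},{"x":4.6,"y":-0.7,"z":0,"spin":1.571,"hand":1},{"x":4.6,"y":-0.7,"z":0,"spin":1.571,"hand":1},{"x":4.6,"y":-0.7,"z":0,"spin":1.571,"hand":1},{"x":4.6,"y":-0.7,"z":0,"spin":1.571,"hand":1},{"x":4.6,"y":-0.7,"z":0,"spin":1.571,"hand":1},{"x":4.6,"y":-0.7,"z":0,"spin":1.571,"hand":1},{"x":4.6,"y":-0.7,"z":0,"spin":1.571,"hand":1},{"x":4.6,"y":-0.7,"z":0,"spin":1.571,"hand":1},{"x":4.6,"y":-0.7,"z":-3,"spin":1.571,"hand":1},{"x":4.6,"y":-0.7,"z":-6,"spin":1.571,"hand":1},{"x":4.6,"y":-0.7,"z":-8,"spin":1.571,"hand":1},{"x":4.6,"y":-0.7,"z":-9.4,"spin":1.571,"hand":1},{"x":4.6,"y":-0.7,"z":-9.4,"spin":1.571,"hand":1},{"x":4.6,"y":-0.7,"z":-9.4,"spin":1.571,"hand":1}]'
python3 - <<'E'
from h import *
for n,t in [('side','s4'),('scene','c4')]:
    d=grab(n,t); p=proj(d,[525,-86,40]).astype(int); print(p)
    a=d['image'][p[1]-70:p[1]+50,p[0]-60:p[0]+60]; cv2.imwrite(f'pics/{t}c.png',cv2.resize(a,None,fx=4.5,fy=4.5,interpolation=cv2.INTER_CUBIC))
E
```

```text
time_s: 11.85
tcp_pos: [535.4, -88.0, 27.3]
orientation: [[0.988, -0.0, 0.153], [-0.153, -0.002, 0.988], [-0.0, -1.0, -0.002]]
wrist_force: [0.7, -0.5, -0.4]
width: 24.8
[322 254]
[315 262]
```

View pics/s4c.png

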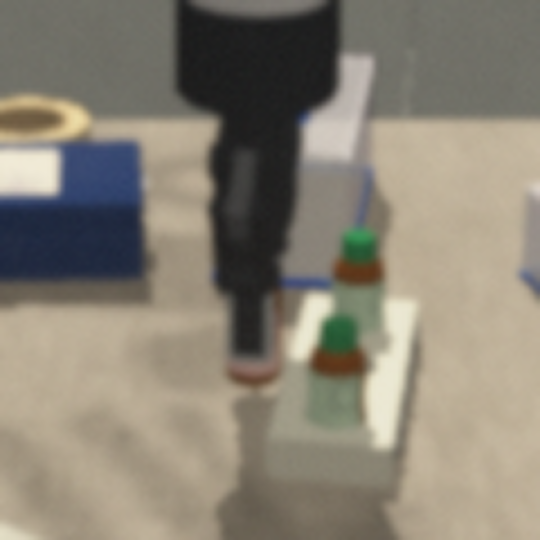

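View pics/c4c.png

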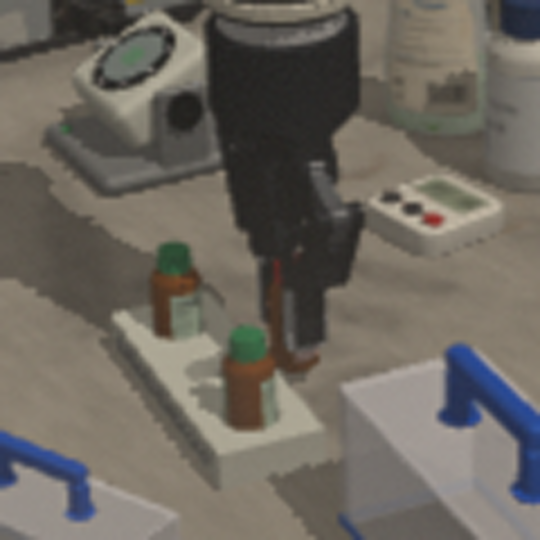

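The vial's base, at side crop (252,378), hangs just off the rack's far edge. I'll raise it 3 mm for clearance over the neighbours, then advance 15 mm toward the rack in small steps.

```bash
python3 -m crank '[{"x":0,"y":0,"z":0.3,"spin":0,"hand":1},{"x":-0.2,"y":0.03,"z":0.3,"spin":0,"hand":1},{"x":-0.4,"y":0.06,"z":0.3,"spin":0,"hand":1},{"x":-0.6,"y":0.09,"z":0.3,"spin":0,"hand":1},{"x":-0.8,"y":0.12,"z":0.3,"spin":0,"hand":1},{"x":-1.0,"y":0.15,"z":0.3,"spin":0,"hand":1},{"x":-1.2,"y":0.18,"z":0.3,"spin":0,"hand":1},{"x":-1.35,"y":0.21,"z":0.3,"spin":0,"hand":1},{"x":-1.5,"y":0.23,"z":0.3,"spin":0,"hand":1},{"x":-1.5,"y":0.23,"z":0.3,"spin":0,"hand":1}]'
python3 - <<'E'
from h import *
for n,t in [('side','s5'),('scene','c5')]:
    d=grab(n,t); p=proj(d,[525,-86,40]).astype(int); print(p)
    a=d['image'][p[1]-70:p[1]+50,p[0]-60:p[0]+60]; cv2.imwrite(f'pics/{t}c.png',cv2.resize(a,None,fx=4.5,fy=4.5,interpolation=cv2.INTER_CUBIC))
E
```

```text
time_s: 12.95
tcp_pos: [526.3, -86.7, 33.5]
orientation: [[0.988, 0.013, 0.153], [-0.153, -0.004, 0.988], [0.013, -1.0, -0.002]]
wrist_force: [7.5, -0.2, -1.4]
width: 25.0
[322 254]
[315 262]
```

View pics/s5c.png

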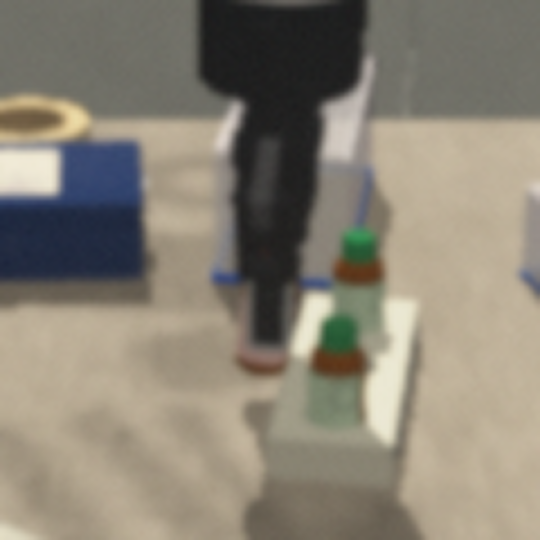

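View pics/c5c.png

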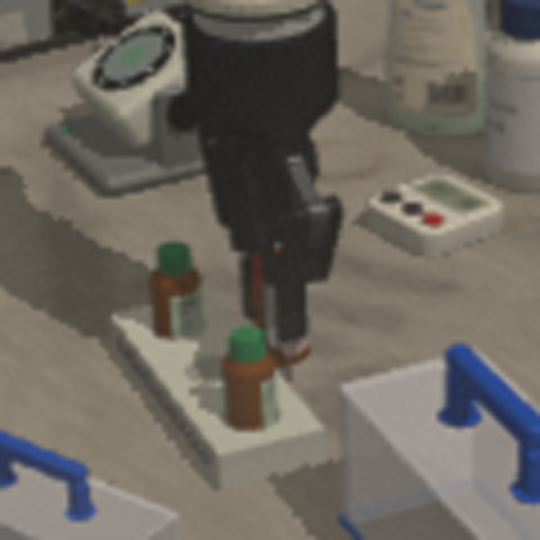

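The arm yields: the TCP is at 526.3 where 520.3 was commanded, with a 7.5 N push. The vial has begun to tip. I'll cut the grip to 20 N so it turns more easily and keep pushing.

```bash
python3 -m crank '[{"x":-0.3,"y":0.05,"z":0,"spin":0,"hand":1},{"x":-0.6,"y":0.09,"z":-0.2,"spin":0,"hand":1},{"x":-0.8,"y":0.12,"z":-0.2,"spin":0,"hand":1},{"x":-1.0,"y":0.15,"z":-0.2,"spin":0,"hand":1},{"x":-1.0,"y":0.15,"z":-0.2,"spin":0,"hand":1},{"x":-1.0,"y":0.15,"z":-0.2,"spin":0,"hand":1}]' 20
python3 - <<'E'
from h import *
for n,t in [('side','s6')]:
    d=grab(n,t); p=proj(d,[525,-86,40]).astype(int); print(p)
    a=d['image'][p[1]-70:p[1]+50,p[0]-60:p[0]+60]; cv2.imwrite(f'pics/{t}c.png',cv2.resize(a,None,fx=4.5,fy=4.5,interpolation=cv2.INTER_CUBIC))
E
```

```text
time_s: 13.65
tcp_pos: [522.9, -86.4, 34.8]
orientation: [[0.988, 0.026, 0.153], [-0.153, -0.007, 0.988], [0.027, -1.0, -0.003]]
wrist_force: [9.7, -1.4, 2.8]
width: 25.0
[322 254]
```

View pics/s6c.png

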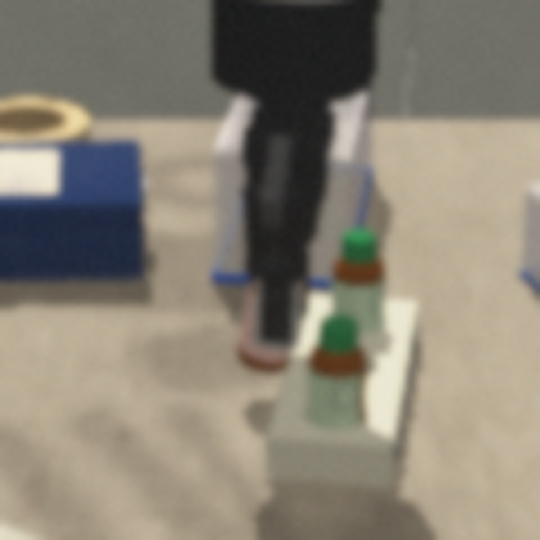

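The tool has risen to 34.8 mm, which leaves little of the base below the edge. I'll command lower as I keep pushing.

```bash
python3 -m crank '[{"x":-0.5,"y":0.08,"z":-0.6,"spin":0,"hand":1},{"x":-0.7,"y":0.11,"z":-0.8,"spin":0,"hand":1},{"x":-0.9,"y":0.14,"z":-0.9,"spin":0,"hand":1},{"x":-1.1,"y":0.17,"z":-0.9,"spin":0,"hand":1},{"x":-1.3,"y":0.2,"z":-0.9,"spin":0,"hand":1},{"x":-1.3,"y":0.2,"z":-0.9,"spin":0,"hand":1}]' 20
python3 - <<'E'
from h import *
for n,t in [('side','s7')]:
    d=grab(n,t); p=proj(d,[525,-86,40]).astype(int); print(p)
    a=d['image'][p[1]-70:p[1]+50,p[0]-60:p[0]+60]; cv2.imwrite(f'pics/{t}c.png',cv2.resize(a,None,fx=4.5,fy=4.5,interpolation=cv2.INTER_CUBIC))
E
```

```text
time_s: 14.3
tcp_pos: [518.5, -86.2, 30.6]
orientation: [[0.987, 0.044, 0.153], [-0.153, -0.01, 0.988], [0.045, -0.999, -0.004]]
wrist_force: [11.0, -2.2, 5.5]
width: 25.1
[322 254]
```

View pics/s7c.png

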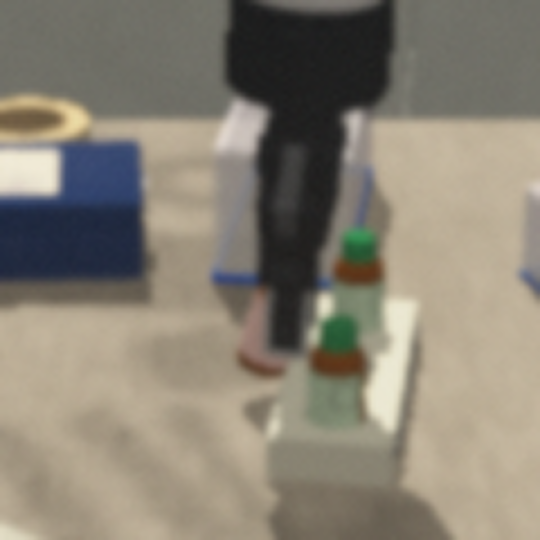

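It now tips clearly, base toward +x, by an estimated 0.43 rad. The tool itself has leaned 0.045 and that will spring back, so I'll push about 3 mm more, then back off, lift and measure.

```bash
python3 -m crank '[{"x":-0.7,"y":0.1,"z":-0.3,"spin":0,"hand":1},{"x":-0.9,"y":0.14,"z":-0.4,"spin":0,"hand":1},{"x":-1.0,"y":0.16,"z":-0.4,"spin":0,"hand":1},{"x":-1.1,"y":0.17,"z":-0.4,"spin":0,"hand":1},{"x":-1.1,"y":0.17,"z":-0.4,"spin":0,"hand":1}]' 20

```

```text
time_s: 14.85
tcp_pos: [515.6, -86.0, 30.9]
orientation: [[0.986, 0.06, 0.154], [-0.153, -0.013, 0.988], [0.061, -0.998, -0.004]]
wrist_force: [9.9, -1.2, 2.4]
width: 25.4
```

```bash
python3 -m crank '[{"x":0.5,"y":-0.08,"z":0,"spin":0,"hand":1},{"x":1.5,"y":-0.2,"z":0.3,"spin":0,"hand":1},{"x":2.5,"y":-0.4,"z":2,"spin":0,"hand":1},{"x":2.5,"y":-0.4,"z":5,"spin":0,"hand":1},{"x":2.5,"y":-0.4,"z":8,"spin":0,"hand":1},{"x":2.5,"y":-0.4,"z":11,"spin":0,"hand":1},{"x":2.5,"y":-0.4,"z":11,"spin":0,"hand":1},{"x":2.5,"y":-0.4,"z":11,"spin":0,"hand":1}]' 40
python3 - <<'E'
from h import *
s=state()
for n,t in [('side','s8'),('scene','c8')]:
    d=grab(n,t); p=proj(d,s['tcp_pos']+[0,0,15]).astype(int); print(p)
    a=d['image'][p[1]-60:p[1]+60,p[0]-60:p[0]+60]; cv2.imwrite(f'pics/{t}c.png',cv2.resize(a,None,fx=4.5,fy=4.5,interpolation=cv2.INTER_CUBIC))
E
```

```text
time_s: 15.65
tcp_pos: [540.6, -90.0, 141.0]
orientation: [[0.986, 0.06, 0.154], [-0.153, -0.013, 0.988], [0.061, -0.998, -0.004]]
wrist_force: [-0.2, 0.3, -0.6]
width: 25.0
[315 202]
[320 215]
```

View pics/s8c.png

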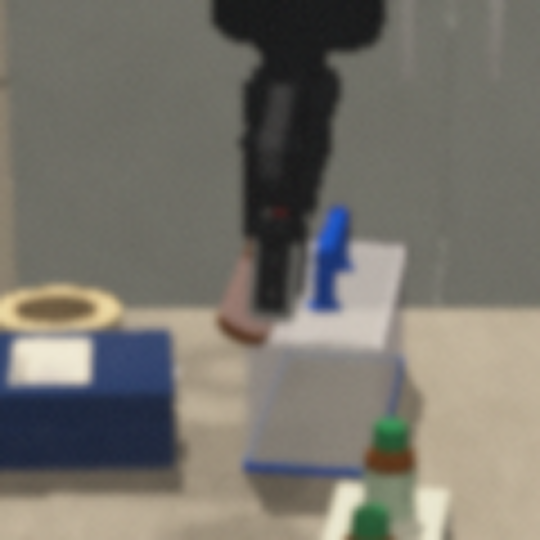

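View pics/c8c.png

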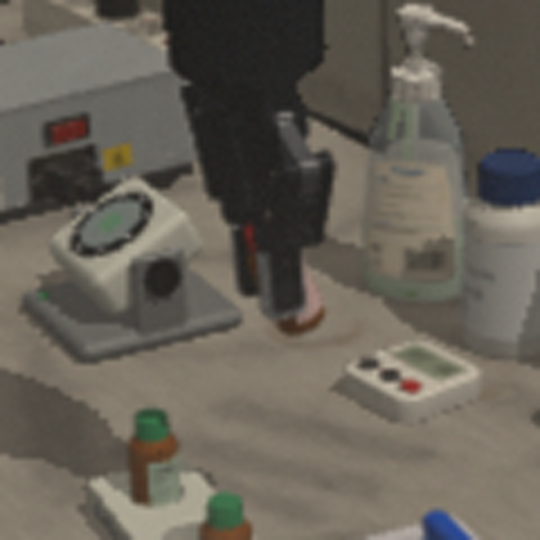

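The vial is tipped about 0.5 rad and held: base at side crop (242,330), cap end at (278,212). I'll carry it high to near the reader, where the side camera sees it larger, and measure the vial axis and window there.

```bash
python3 -m crank '[{"x":0,"y":3,"z":2,"spin":0.02,"hand":1},{"x":0,"y":7,"z":4,"spin":0.05,"hand":1},{"x":0,"y":11,"z":5,"spin":0.07,"hand":1},{"x":0,"y":15,"z":5,"spin":0.07,"hand":1},{"x":0,"y":19,"z":5,"spin":0.07,"hand":1},{"x":0,"y":23,"z":5,"spin":0.07,"hand":1},{"x":0,"y":26,"z":5,"spin":0.07,"hand":1},{"x":0,"y":29,"z":5,"spin":0.07,"hand":1},{"x":0,"y":29,"z":5,"spin":0.07,"hand":1},{"x":0,"y":29,"z":5,"spin":0.07,"hand":1}]' 40
python3 - <<'E'
from h import *
s=state(); print(s['tcp_pos'],s['orientation'].round(3))
for n,t in [('side','s9'),('scene','c9'),('wrist','w9')]:
    d=grab(n,t); p=proj(d,s['tcp_pos']+[15,0,-30]).astype(int); print(t,p)
    if n!='wrist':
        a=d['image'][max(0,p[1]-80):p[1]+70,p[0]-75:p[0]+75]; print(max(0,p[1]-80),p[0]-75); cv2.imwrite(f'pics/{t}c.png',cv2.resize(a,None,fx=4,fy=4,interpolation=cv2.INTER_CUBIC))
E
```

```text
time_s: 16.75
tcp_pos: [537.7, 200.4, 186.7]
orientation: [[0.995, 0.053, 0.082], [-0.082, -0.01, 0.997], [0.054, -0.999, -0.006]]
wrist_force: [-0.3, -1.0, -0.5]
width: 24.8
[537.72544846 200.39213754 186.72703541] [[ 0.995  0.053  0.082]
 [-0.082 -0.01   0.997]
 [ 0.054 -0.999 -0.006]]
s9 [310 266]
186 235
c9 [264 177]
97 189
w9 [321 296]
```

View pics/s9c.png

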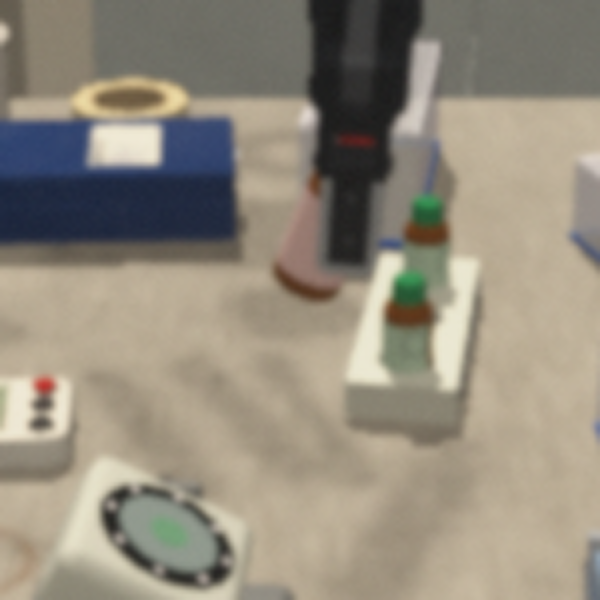

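View pics/c9c.png

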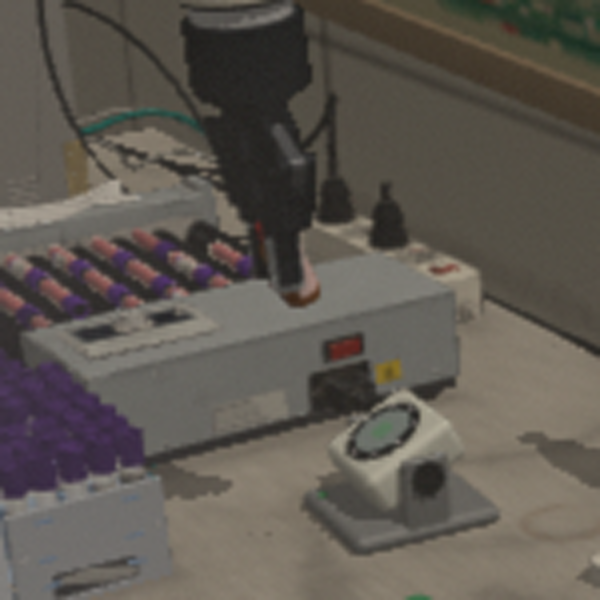

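View pics/w9.png

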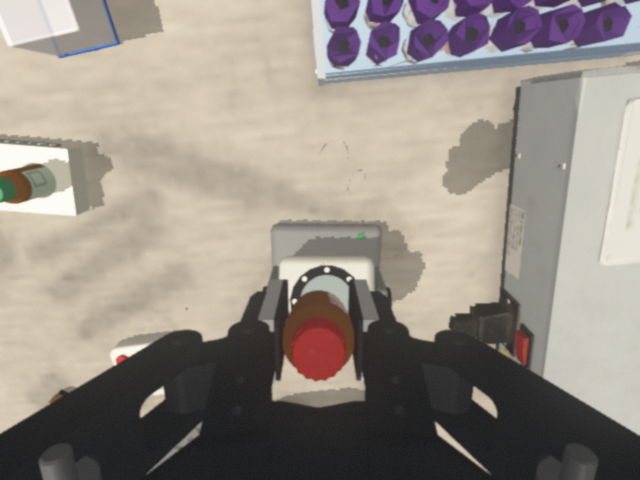

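Tip angle check: I'll fit the known 13 mm-radius cylinder to range points on the vial, with its axis in the plane across the jaws, from the wrist and side views. I'll also use the side silhouette edge and refit the window plane.

```bash
cat > vm.py <<'E'
from h import *
from scipy.optimize import least_squares
def seg(n,s):
    d=load(n); P,ok=cloud(d); R=s['orientation']; t=(P-s['tcp_pos'])@R   # tool coords: x,y(along fingers),z jaw
    hsv=cv2.cvtColor(d['image'],cv2.COLOR_BGR2HSV)
    near=ok&(abs(t[...,2])<15)&(abs(t[...,0])<45)&(t[...,1]>-60)&(t[...,1]<35)
    col=((hsv[...,1]>60)&((hsv[...,0]<18)|(hsv[...,0]>165)))
    return d,P,t,near,col,hsv
def fit(q):
    # axis in plane z=z0: through (x0,0), direction angle th: cap dir = (sin? ) cap = (-sin th, -cos th) in (x,y) tool
    def res(p):
        x0,z0,th=p; ax=np.array([-np.sin(th),-np.cos(th)]); n=np.array([ax[1],-ax[0]])
        e=(q[:,:2]-[x0,-18.7])@n; return np.hypot(e,q[:,2]-z0)-13
    r=least_squares(res,[0,0,.45],loss='soft_l1',f_scale=.7); return r.x,np.median(abs(r.fun))
def run(names,s):
    for n in names:
        d,P,t,near,col,hsv=seg(n,s)
        m=near&col
        if n[0]=='w': m&=~((hsv[...,1]>170)&(hsv[...,2]>120))
        k=cv2.erode(m.astype(np.uint8),np.ones((3,3)))>0 if n[0]=='w' else m
        q=t[k]
        if len(q)<15: print(n,'few',len(q)); continue
        x,e=fit(q); R=s['orientation']; ax=R@np.array([-np.sin(x[2]),-np.cos(x[2]),0])
        a=(q[:,:2]-[x[0],-18.7])@np.array([-np.sin(x[2]),-np.cos(x[2])])
        print(n,len(q),'x0,z0,th',x.round(3),'err',e.round(2),'axis',ax.round(3),'tilt',np.arccos(ax[2]).round(3),'az',np.degrees(np.arctan2(ax[1],ax[0])).round(1),'extent from grip',np.percentile(a,[0.5,2,98,99.5]).round(1))
E
python3 - <<'E'
from vm import *
s=state(); run(['w9','s9','c9'],s)
d=load('w9');P,ok=cloud(d)
for n in ['w9','s9','c9']:
    d=load(n);P,ok=cloud(d)
    g=ok&(np.hypot(P[...,0]-605,P[...,1]-198)<36)&(P[...,2]>35)&(P[...,2]<100)
    q=P[g]; 
    if len(q)<30: print(n,len(q)); continue
    # robust plane
    best=None; rng=np.random.default_rng(0)
    for i in range(300):
        a=q[rng.choice(len(q),3,False)]; nn=np.cross(a[1]-a[0],a[2]-a[0]); nn/=np.linalg.norm(nn)+1e-9; c=(abs((q-a[0])@nn)<1.2).sum()
        if best is None or c>best[0]: best=(c,nn,a[0])
    k=q[abs((q-best[2])@best[1])<1.5]; c=k.mean(0); nn=np.linalg.svd(k-c)[2][2]; nn*=np.sign(nn[2])
    print(n,len(q),len(k),nn.round(3),'tilt',np.arccos(nn[2]).round(3),'az',np.degrees(np.arctan2(nn[1],nn[0])).round(1),'z at(604.5,198)',(c[2]-((604.5-c[0])*nn[0]+(198-c[1])*nn[1])/nn[2]).round(1))
E
```

```text
w9 2750 x0,z0,th [-3.642  1.768  0.923] err 3.57 axis [-0.827  0.073  0.558] tilt 0.979 az 174.9 extent from grip [-18.2 -13.9  16.9  17.6]
s9 241 x0,z0,th [1.927 0.882 0.318] err 0.51 axis [-0.363  0.036  0.931] tilt 0.374 az 174.4 extent from grip [-36.7 -36.2  22.8  23.4]
c9 49 x0,z0,th [5.087 0.374 0.239] err 1.98 axis [-0.289  0.03   0.957] tilt 0.295 az 174.2 extent from grip [-34.3 -33.8  25.8  26.2]
w9 2671 2211 [-0.525  0.036  0.851] tilt 0.554 az 176.1 z at(604.5,198) 65.7
s9 992 758 [-0.438  0.044  0.898] tilt 0.456 az 174.2 z at(604.5,198) 65.2
c9 322 165 [-0.453  0.02   0.891] tilt 0.47 az 177.4 z at(604.5,198) 67.1
```

The views disagree: the side fit says 0.374 and the wrist fit is poor because it mixes surfaces. I'll take the centre-line depth profile in the wrist view and the sub-pixel silhouette edge in the side view.

```bash
python3 - <<'E'
from vm import *
s=state()
d,P,t,near,col,hsv=seg('w9',s)
for v in range(262,392,6):
    u=319; print(v,t[v,u].round(1),d['image'][v,u],P[v,u].round(0),end=' | ')
print()
# silhouette side: gradient left edge per row
d=load('s9'); g=cv2.cvtColor(d['image'],cv2.COLOR_BGR2LAB).astype(float)
g=cv2.GaussianBlur(g,(0,0),.7)
pts=[]
for v in range(236,256):
    row=g[v,298:320]; gr=np.linalg.norm(np.diff(row,axis=0),axis=1)
    exp=313-(v-235)*0.5-298
    lo=int(max(0,exp-4)); seg_=gr[lo:lo+9]; i=lo+seg_.argmax(); w=gr[max(0,i-1):i+2]; pts.append((298+ (np.arange(max(0,i-1),max(0,i-1)+len(w))+.5)@w/w.sum(),v))
pts=np.array(pts); print(pts[:,0].round(1))
p=np.polyfit(pts[:,1],pts[:,0],1); r=pts[:,0]-np.polyval(p,pts[:,1]); k=abs(r)<.7; p=np.polyfit(pts[k,1],pts[k,0],1); print(p,k.sum())
a,b=[ray(d,np.polyval(p,v),v)[1] for v in (236,255)]
N=np.cross(a,b); ax=np.cross(N,s['orientation'][:,2]); ax/=np.linalg.norm(ax); ax*=np.sign(ax[2]); print('axis by edge',ax.round(3),'tilt',np.arccos(ax[2]).round(3))
E
```

```text
262 [ 32.8 140.6   1.7] [195 215 219] [579. 197.  49.] | 268 [ 36.4 136.6   1.7] [61 64 67] [582. 196.  53.] | 274 [ 40.4 133.9   1.7] [63 65 67] [586. 196.  56.] | 280 [ 44.9 132.5   1.7] [178 189 181] [591. 196.  58.] | 286 [ 48.8 129.7   1.7] [175 186 179] [594. 195.  61.] | 292 [-0.5  8.4  1.3] [48 66 90] [539. 200. 179.] | 298 [-6.  -9.4  1.3] [49 67 92] [532. 201. 197.] | 304 [ -9.1 -21.1   1.2] [48 67 95] [528. 201. 208.] | 310 [ -8.6 -24.7   1.2] [45 66 98] [529. 201. 212.] | 316 [ -7.3 -26.6   1.2] [ 42  61 100] [530. 201. 214.] | 322 [ -9.3 -34.4   1.2] [ 46  50 118] [527. 201. 222.] | 328 [ -9.8 -38.9   1.2] [ 55  59 149] [527. 202. 226.] | 334 [ -8.1 -39.6   1.2] [ 54  57 158] [528. 201. 227.] | 340 [ -5.6 -38.9   1.2] [ 53  56 157] [531. 201. 226.] | 346 [ -4.9 -41.    1.2] [ 50  54 154] [532. 201. 229.] | 352 [ -3.3 -41.7   1.2] [ 53  56 155] [533. 201. 229.] | 358 [ -1.1 -41.6   1.2] [ 53  57 156] [535. 201. 229.] | 364 [  0.9 -41.7   1.2] [ 54  57 157] [537. 201. 230.] | 370 [  2.9 -41.9   1.2] [ 51  54 156] [539. 201. 230.] | 376 [  4.6 -42.5   1.2] [ 52  55 155] [541. 200. 231.] | 382 [189.2 199.8   2. ] [171 192 206] [738. 183.  -1.] | 388 [197.7 201.    2. ] [175 196 209] [746. 182.  -2.] | 
[316.7 316.7 315.7 315.7 314.8 314.7 313.8 313.8 307.5 306.6 306.5 306.5
 306.4 305.5 302.5 302.5 302.5 302.6 302.7 303.5]
[ -0.9114324  532.59574653] 6
axis by edge [-0.624  0.057  0.779] tilt 0.677
```

The wrist centre-line profile gives about 0.30 relative to the tool, so 0.35 overall, and the side fit gives 0.37. The vial is therefore short of the window tilt by about 0.1. The tilt of the window is itself uncertain (0.46 to 0.55), so I'll move 6 cm in +x to see it unobstructed in the wrist view.

```bash
python3 -m crank '[{"x":3,"y":0,"z":0,"spin":0,"hand":1},{"x":6,"y":0,"z":0.5,"spin":0,"hand":1},{"x":6.5,"y":0,"z":0.5,"spin":0,"hand":1},{"x":6.5,"y":0,"z":0.5,"spin":0,"hand":1},{"x":6.5,"y":0,"z":0.5,"spin":0,"hand":1}]' 40
cat > win.py <<'E'
from h import *
import sys
n=sys.argv[1]
if len(sys.argv)>2: grab('wrist',n)
d=load(n); P,ok=cloud(d); rng=np.random.default_rng(0)
def plane(q,tol=1.5):
    best=(0,)
    for i in range(300):
        a=q[rng.choice(len(q),3,False)]; nn=np.cross(a[1]-a[0],a[2]-a[0]); nn/=np.linalg.norm(nn)+1e-9; c=(abs((q-a[0])@nn)<tol).sum()
        if c>best[0]: best=(c,nn,a[0])
    k=q[abs((q-best[2])@best[1])<tol*1.3]; c=k.mean(0); nn=np.linalg.svd(k-c,full_matrices=False)[2][2]; nn*=np.sign(nn[2]); return c,nn,len(k)
g=ok&(abs(P[...,2])<8)&(abs(P[...,0]-605)<180)&(abs(P[...,1]-150)<180); c,nn,k=plane(P[g],3); print('desk',k,c.round(1),nn.round(3))
g=ok&(abs(P[...,2]-14)<6)&(abs(P[...,0]-605)<70)&(abs(P[...,1]-198)<70); c,nn,k=plane(P[g],1.5); print('foot',k,c.round(1),nn.round(3))
r=cv2.minAreaRect(P[g][:,:2].astype(np.float32)); print(r)
g=ok&(abs(P[...,0]-605)<50)&(abs(P[...,1]-198)<50)&(P[...,2]>40)&(P[...,2]<105); c,nn,k=plane(P[g],1.2)
print('win',k,g.sum(),c.round(1),nn.round(3),'tilt',np.arccos(nn[2]).round(3),'az',np.degrees(np.arctan2(nn[1],nn[0])).round(1))
gray=cv2.cvtColor(d['image'],cv2.COLOR_BGR2GRAY); hsv=cv2.cvtColor(d['image'],cv2.COLOR_BGR2HSV)
pl=g&(abs((P-c)@nn)<4)
dark=(pl&(gray<110)).astype(np.uint8); dark=cv2.morphologyEx(dark,cv2.MORPH_CLOSE,np.ones((5,5)))
cs,_=cv2.findContours(dark,cv2.RETR_EXTERNAL,cv2.CHAIN_APPROX_NONE); cs=sorted(cs,key=cv2.contourArea)
if cs:
    hull=cv2.convexHull(cs[-1]); e=cv2.fitEllipse(hull); print('ring ellipse',e)
    cen,rr=ray(d,*e[0]); pw=cen+rr*(((c-cen)@nn)/(rr@nn)); print('centre on plane',pw.round(1))
    B=np.array([ (lambda R_: R_[0]+R_[1]*(((c-R_[0])@nn)/(R_[1]@nn)))(ray(d,*p)) for p in hull[:,0].astype(float)]); dd=np.linalg.norm(B-pw,axis=1); print('radius',dd.mean().round(1),dd.min().round(1),dd.max().round(1))
E
python3 win.py w10 1; python3 win.py s0 2>/dev/null; python3 win.py side0
```

```text
time_s: 17.4
tcp_pos: [602.6, 198.3, 192.2]
orientation: [[0.995, 0.053, 0.086], [-0.086, -0.01, 0.996], [0.054, -0.999, -0.006]]
wrist_force: [0.3, -0.1, -1.1]
width: 25.1
desk 108896 [553.5 148.6  -1.6] [ 0.001 -0.     1.   ]
foot 2908 [573.4 203.5  12.2] [-0.028  0.003  1.   ]
((614.3074951171875, 199.8802490234375), (99.1566390991211, 106.95790100097656), 84.86830139160156)
win 6397 10851 [607.  198.2  65.4] [-0.45   0.026  0.893] tilt 0.467 az 176.7
ring ellipse ((321.01422119140625, 221.9327392578125), (74.52779388427734, 75.3948974609375), 92.96981811523438)
centre on plane [606.7 200.2  65.2]
radius 27.9 27.4 28.6
desk 13477 [597.1 134.5  -1.6] [-0. -0.  1.]
foot 1155 [609.8 216.8  12.2] [-0.001  0.001  1.   ]
((614.1174926757812, 200.62167358398438), (101.3042221069336, 109.39330291748047), 85.56624603271484)
win 862 1869 [607.1 209.3  65.6] [-0.446  0.083  0.891] tilt 0.47 az 169.5
ring ellipse ((276.3238830566406, 319.6875), (19.793102264404297, 35.041805267333984), 122.0044937133789)
centre on plane [605.3 201.1  65.5]
radius 26.2 24.8 27.7
```

View pics/w10.png

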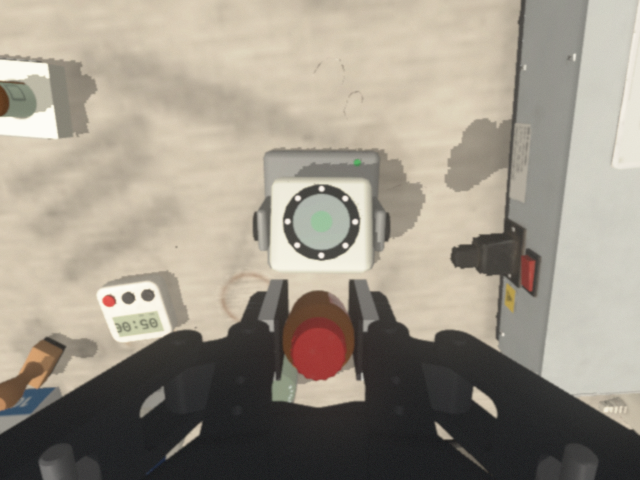

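The reader view is clean. The window ring is at wrist (321,222) with measured radius 27.9 mm (29 expected), tilt 0.467 and azimuth about 175–176. Its centre is about (605.5, 200.5, 67), consistent with foot and hinge geometry (67.6). The vial needs about 0.1 rad more, so I'm going back to the rack edge.

```bash
python3 -m crank '[{"x":-1,"y":-4,"z":0,"spin":-0.03,"hand":1},{"x":-2,"y":-8.5,"z":0,"spin":-0.07,"hand":1},{"x":-3,"y":-13,"z":-1,"spin":-0.07,"hand":1},{"x":-4,"y":-17.5,"z":-2,"spin":-0.07,"hand":1},{"x":-5,"y":-22,"z":-3,"spin":-0.07,"hand":1},{"x":-6,"y":-26,"z":-4,"spin":-0.07,"hand":1},{"x":-6.7,"y":-28.7,"z":-6,"spin":-0.07,"hand":1},{"x":-6.7,"y":-28.7,"z":-10,"spin":-0.07,"hand":1},{"x":-6.7,"y":-28.7,"z":-14,"spin":-0.07,"hand":1},{"x":-6.7,"y":-28.7,"z":-16.1,"spin":-0.07,"hand":1},{"x":-6.7,"y":-28.7,"z":-16.1,"spin":-0.07,"hand":1},{"x":-6.7,"y":-28.7,"z":-16.1,"spin":-0.07,"hand":1}]' 40
```

```text
time_s: 18.65
tcp_pos: [534.8, -88.2, 31.5]
orientation: [[0.987, 0.052, 0.155], [-0.154, -0.014, 0.988], [0.053, -0.999, -0.005]]
wrist_force: [0.6, -0.2, -0.1]
width: 25.3
```

```bash
python3 -m crank '[{"x":-0.8,"y":0.12,"z":0,"spin":0,"hand":1},{"x":-1.5,"y":0.23,"z":0,"spin":0,"hand":1},{"x":-1.9,"y":0.29,"z":-0.1,"spin":0,"hand":1},{"x":-2.2,"y":0.34,"z":-0.3,"spin":0,"hand":1},{"x":-2.5,"y":0.38,"z":-0.5,"spin":0,"hand":1},{"x":-2.8,"y":0.43,"z":-0.5,"spin":0,"hand":1},{"x":-3.0,"y":0.46,"z":-0.6,"spin":0,"hand":1},{"x":-3.0,"y":0.46,"z":-0.6,"spin":0,"hand":1},{"x":-3.0,"y":0.46,"z":-0.6,"spin":0,"hand":1}]' 20
```

```text
time_s: 19.55
tcp_pos: [514.7, -85.4, 30.9]
orientation: [[0.985, 0.072, 0.155], [-0.154, -0.017, 0.988], [0.074, -0.997, -0.006]]
wrist_force: [12.5, -0.7, 4.0]
width: 24.9
```

```bash
python3 -m crank '[{"x":-0.8,"y":0.12,"z":-0.4,"spin":0,"hand":1},{"x":-1.0,"y":0.15,"z":-0.5,"spin":0,"hand":1},{"x":-1.1,"y":0.17,"z":-0.5,"spin":0,"hand":1},{"x":-1.2,"y":0.18,"z":-0.5,"spin":0,"hand":1},{"x":-1.2,"y":0.18,"z":-0.5,"spin":0,"hand":1}]' 20
python3 - <<'E'
from vm import *
grab('side','s11'); run(['s11'],state())
E
```

```text
time_s: 20.05
tcp_pos: [512.7, -85.3, 31.3]
orientation: [[0.983, 0.093, 0.156], [-0.154, -0.021, 0.988], [0.095, -0.995, -0.006]]
wrist_force: [13.7, -1.1, 1.6]
width: 25.0
s11 104 x0,z0,th [ 3.867 -0.058  0.361] err 0.88 axis [-0.434  0.074  0.898] tilt 0.456 az 170.3 extent from grip [-34.7 -34.5   3.9   4.4]
```

The side fit now shows a total tilt of about 0.456. I'll back off, lift, go to the reader stand-off and measure again.

```bash
python3 -m crank '[{"x":0.5,"y":-0.08,"z":0,"spin":0,"hand":1},{"x":1.5,"y":-0.2,"z":0.3,"spin":0,"hand":1},{"x":2.5,"y":-0.4,"z":3,"spin":0,"hand":1},{"x":2.5,"y":-0.4,"z":7,"spin":0,"hand":1},{"x":2.5,"y":-0.4,"z":11,"spin":0,"hand":1},{"x":2.5,"y":3,"z":15,"spin":0.03,"hand":1},{"x":2.5,"y":7,"z":15,"spin":0.06,"hand":1},{"x":2.5,"y":11.5,"z":15,"spin":0.07,"hand":1},{"x":2.5,"y":16,"z":15,"spin":0.07,"hand":1},{"x":2.5,"y":20,"z":15,"spin":0.07,"hand":1},{"x":2.5,"y":24,"z":15,"spin":0.07,"hand":1},{"x":2.5,"y":27,"z":15,"spin":0.07,"hand":1},{"x":2.5,"y":28.6,"z":15,"spin":0.07,"hand":1},{"x":2.5,"y":28.6,"z":15,"spin":0.07,"hand":1},{"x":2.5,"y":28.6,"z":15,"spin":0.07,"hand":1}]' 40
python3 - <<'E'
from vm import *
s=state(); grab('side','s12'); grab('scene','c12'); grab('wrist','w12'); run(['s12','c12'],s)
d,P,t,near,col,hsv=seg('w12',s)
for u in (314,319,324):
  for v in range(280,390,5): print(v,t[v,u,:2].round(1),end='|')
  print()
d=load('s12'); p=proj(d,s['tcp_pos']).astype(int); a=d['image'][p[1]-70:p[1]+60,p[0]-70:p[0]+70]; cv2.imwrite('pics/s12c.png',cv2.resize(a,None,fx=4.5,fy=4.5,interpolation=cv2.INTER_CUBIC)); print(p)
E
```

```text
time_s: 21.6
tcp_pos: [537.2, 200.0, 180.6]
orientation: [[0.992, 0.092, 0.086], [-0.085, -0.016, 0.996], [0.093, -0.996, -0.008]]
wrist_force: [-0.9, 0.0, -0.0]
width: 24.9
s12 263 x0,z0,th [3.599 0.105 0.374] err 0.57 axis [-0.448  0.046  0.893] tilt 0.468 az 174.2 extent from grip [-35.1 -34.7  23.2  24. ]
c12 40 x0,z0,th [ 7.168 -0.935  0.253] err 1.72 axis [-0.338  0.037  0.941] tilt 0.347 az 173.8 extent from grip [-31.7 -31.4  28.8  33. ]
280 [ 43.1 125.7]|285 [ 47. 125.]|290 [ 50.3 123. ]|295 [ 3.  10.9]|300 [ -4.6 -10.2]|305 [ -8.  -21.4]|310 [ -7.3 -23.8]|315 [ -6.8 -26.5]|320 [ -7.9 -32. ]|325 [ -8.7 -36.8]|330 [ -8.3 -39.2]|335 [ -7.  -39.7]|340 [ -5.9 -40.9]|345 [ -4.1 -40.8]|350 [ -2.  -40.2]|355 [ -0.8 -40.9]|360 [  0.  -42.4]|365 [  1.2 -43.2]|370 [  2.9 -43.2]|375 [  4.5 -43.6]|380 [189.8 201.9]|385 [196.8 202.9]|
280 [ 43.2 125.9]|285 [ 46.8 124.5]|290 [ 50.3 122.9]|295 [2.5 9.8]|300 [ -4.8 -10.6]|305 [ -8.8 -23.1]|310 [ -7.7 -24.6]|315 [ -7. -27.]|320 [ -8.1 -32.5]|325 [ -9.6 -38.3]|330 [ -8.2 -39. ]|335 [ -7.  -39.9]|340 [ -5.5 -40.2]|345 [ -3.6 -40. ]|350 [ -2.6 -41.1]|355 [ -1.2 -41.6]|360 [ -0.4 -43. ]|365 [  1.5 -42.7]|370 [  3.  -43.2]|375 [  4.7 -43.2]|380 [188.6 200.3]|385 [195.1 200.6]|
280 [ 43.5 126.4]|285 [ 47.2 125.4]|290 [ 50.6 123.6]|295 [ 3.4 11.8]|300 [ -4.9 -10.9]|305 [ -8.1 -21.5]|310 [ -7.4 -24.1]|315 [ -6.4 -25.9]|320 [ -7.4 -31.2]|325 [ -9.6 -38.4]|330 [ -8.5 -39.4]|335 [ -6.9 -39.7]|340 [ -5.5 -40.2]|345 [ -3.9 -40.4]|350 [ -2.3 -40.7]|355 [ -0.9 -41.2]|360 [ -0.4 -43. ]|365 [  1.6 -42.6]|370 [  3.1 -43. ]|375 [  4.  -44.2]|380 [189.5 201.5]|385 [195.9 201.6]|
[321 251]
```

View pics/s12c.png

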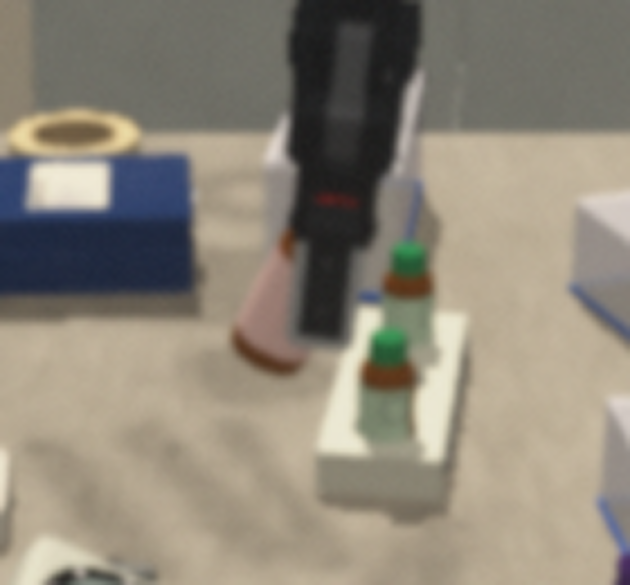

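View pics/w12.png

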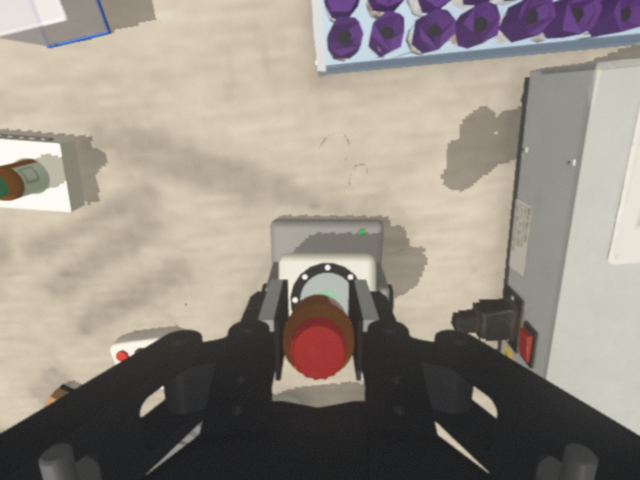

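The side view fits a tilt of 0.468, its silhouette gives about 0.454 and the wrist profile about 0.42, against 0.467 for the window. That is within about 3°. Both extents agree with a 60 mm vial: base about 36 mm below the grip, cap 24 mm above. The computed shift to put the base 50 mm off the glass is (+2.7, +0.4, -5.6) cm. I'll move most of the way along the normal first, then check.

```bash
python3 -m crank '[{"x":0.5,"y":0.1,"z":-1,"spin":0,"hand":1},{"x":1,"y":0.2,"z":-2,"spin":0,"hand":1},{"x":1.5,"y":0.3,"z":-3,"spin":0,"hand":1},{"x":2,"y":0.4,"z":-4,"spin":0,"hand":1},{"x":2.4,"y":0.4,"z":-4.8,"spin":0,"hand":1},{"x":2.6,"y":0.4,"z":-5.3,"spin":0.01,"hand":1},{"x":2.6,"y":0.4,"z":-5.3,"spin":0.01,"hand":1},{"x":2.6,"y":0.4,"z":-5.3,"spin":0.01,"hand":1},{"x":2.6,"y":0.4,"z":-5.3,"spin":0.01,"hand":1}]' 40
cat > chk.py <<'E'
from vm import *
import sys
k=sys.argv[1]; s=state()
grab('side','s'+k); grab('scene','c'+k); grab('wrist','w'+k)
W=np.array([605.3,200.6,67.2]); n=np.array([-.4487,.0377,.893])
d,P,t,near,col,hsv=seg('s'+k,s); q=t[near&col]; x,e=fit(q); R=s['orientation']
for x0,th,z0,nm in [(x[0],x[2],x[1],'side'),(4.5,x[2]-.02,0,'blend')]:
    ax=R@np.array([-np.sin(th),-np.cos(th),0]); G=s['tcp_pos']+R@np.array([x0,-18.7,z0]); b=G-35.8*ax
    h=(b-W)@n; lat=(b-W)-h*n; print(nm,len(q),'x0 th',x.round(3),e.round(2),'axis',ax.round(3),'angle to n deg',np.degrees(np.arccos(ax@n)).round(1),'base',b.round(1),'height',h.round(1),'lateral',lat.round(1))
a=(q[:,:2]-[x[0],-18.7])@np.array([-np.sin(x[2]),-np.cos(x[2])]); print('ext',np.percentile(a,[.5,99.5]).round(1))
d=load('s'+k); p=proj(d,W+[-20,0,30]).astype(int); a=d['image'][p[1]-65:p[1]+65,p[0]-65:p[0]+65]; cv2.imwrite(f'pics/s{k}c.png',cv2.resize(a,None,fx=4.5,fy=4.5,interpolation=cv2.INTER_CUBIC)); print('side crop origin',p-65)
d=load('c'+k); p=proj(d,W+[-20,0,30]).astype(int); a=d['image'][p[1]-50:p[1]+50,p[0]-50:p[0]+50]; cv2.imwrite(f'pics/c{k}c.png',cv2.resize(a,None,fx=5,fy=5,interpolation=cv2.INTER_CUBIC)); print('scene crop origin',p-50)
E
python3 chk.py 13
```

```text
time_s: 22.65
tcp_pos: [563.9, 203.5, 128.6]
orientation: [[0.993, 0.094, 0.078], [-0.077, -0.014, 0.997], [0.095, -0.995, -0.007]]
wrist_force: [0.2, -0.1, -0.6]
width: 24.8
side 215 x0 th [ 4.112 -0.211  0.346] 0.5 axis [-0.425  0.039  0.904] angle to n deg 1.3 base [581.4 201.8 115.2] height 53.7 lateral [ 0.2 -0.8  0.1]
blend 215 x0 th [ 4.112 -0.211  0.346] 0.5 axis [-0.407  0.038  0.913] angle to n deg 2.5 base [581.1 202.  115. ] height 53.6 lateral [-0.1 -0.6 -0.1]
ext [-35.4   4.9]
side crop origin [224 236]
scene crop origin [226 145]
```

View pics/s13c.png

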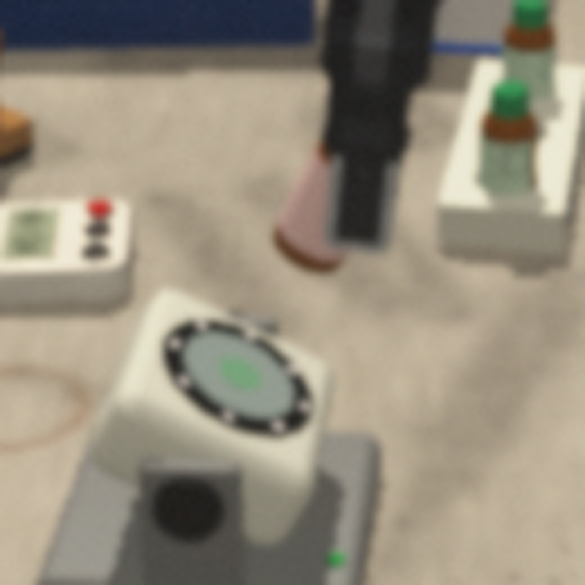

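View pics/c13c.png

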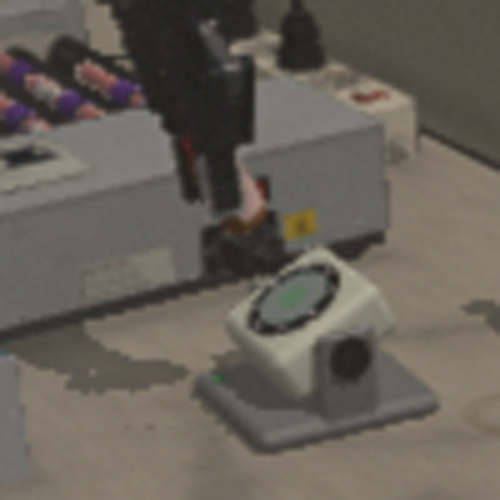

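The base is 53.7 mm from the glass, under 1 mm off centre, with the axis 1.3–2.5° from the normal: side crop base (308,258), window (240,375). A last 3.6 mm along the normal, then hold and check.

```bash
python3 -m crank '[{"x":0.1,"y":0.05,"z":-0.2,"spin":0,"hand":1},{"x":0.15,"y":0.05,"z":-0.35,"spin":0,"hand":1},{"x":0.15,"y":0.05,"z":-0.35,"spin":0,"hand":1},{"x":0.15,"y":0.05,"z":-0.35,"spin":0,"hand":1},{"x":0.15,"y":0.05,"z":-0.35,"spin":0,"hand":1},{"x":0.15,"y":0.05,"z":-0.35,"spin":0,"hand":1}]' 40
python3 chk.py 14; python3 - <<'E'
from h import *
s=state(); print(s['dq'].round(4),s['tcp_pos'].round(1))
E
```

```text
time_s: 23.4
tcp_pos: [565.3, 203.9, 125.2]
orientation: [[0.992, 0.094, 0.078], [-0.077, -0.014, 0.997], [0.095, -0.995, -0.007]]
wrist_force: [0.1, -1.1, 0.4]
width: 24.9
side 217 x0 th [ 4.404 -0.239  0.337] 0.46 axis [-0.417  0.039  0.908] angle to n deg 1.9 base [582.9 202.2 111.7] height 49.9 lateral [-0.  -0.2 -0. ]
blend 217 x0 th [ 4.404 -0.239  0.337] 0.46 axis [-0.399  0.037  0.916] angle to n deg 3.1 base [582.3 202.5 111.5] height 49.9 lateral [-0.6  0.  -0.3]
ext [-34.4   5.4]
side crop origin [224 236]
scene crop origin [226 145]
[-0.0001  0.0001  0.0002 -0.0009  0.0002 -0.0018] [565.4 204.  125.2]
```

View pics/w14.png

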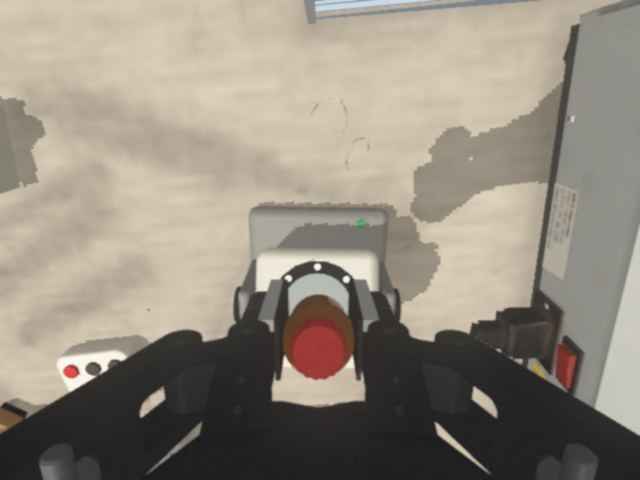

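View pics/c14.png

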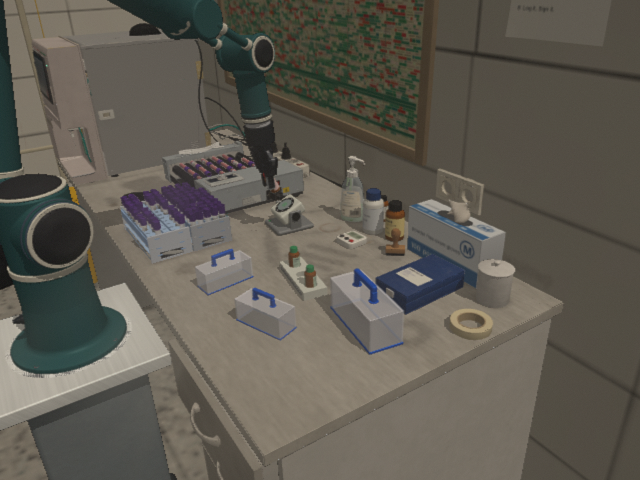

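Window and vial are centred on each other in the wrist view (318 vs 319 px), and everything else looks undisturbed. The fitted tilt dropped slightly between looks (0.374, 0.346, 0.337 relative to the tool). I'll check whether the vial is creeping or whether this is noise.

```bash
python3 -m crank '[{"x":0,"y":0,"z":0,"spin":0,"hand":1},{"x":0,"y":0,"z":0,"spin":0,"hand":1},{"x":0,"y":0,"z":0,"spin":0,"hand":1},{"x":0,"y":0,"z":0,"spin":0,"hand":1},{"x":0,"y":0,"z":0,"spin":0,"hand":1}]' 40
python3 chk.py 15
python3 - <<'E'
from vm import *
s=state()
def prof(n):
    d,P,t,near,col,hsv=seg(n,s); m=near&col&(abs(t[...,2])<5)
    # use only image-relative geometry: camera fixed to tool, so tool coords from per-image pose
    return d,t,m
for n,tp,R in [('w12',[537.2,200,180.6],None),('w13',[563.9,203.5,128.6],None),('w14',None,None),('w15',None,None)]:
    d=load(n); P,ok=cloud(d)
    # camera rigidly on tool: use current camera extrinsic with this depth
    dn=load('w15'); T=dn['world_to_cam']; v,u=np.mgrid[0:480,0:640]; z=d['range_z']
    C=np.stack([(u-d['cx'])/d['fx']*z,(v-d['cy'])/d['fy']*z,z],-1); Pw=(C-T[:3,3])@T[:3,:3]; t=(Pw-s['tcp_pos'])@s['orientation']
    hsv=cv2.cvtColor(d['image'],cv2.COLOR_BGR2HSV); red=(hsv[...,1]>150)&((hsv[...,0]<8)|(hsv[...,0]>172))
    near=(abs(t[...,2])<5)&(abs(t[...,0])<30)&(t[...,1]>-60)&(t[...,1]<30)
    b=near&~red&(t[...,1]>-24)&(t[...,1]<8)&(t[...,0]<8); q=t[b]; p=np.polyfit(q[:,1],q[:,0],1)
    c=near&red&(t[...,0]>-5)&(t[...,0]<3); qc=t[c]; pc=np.polyfit(qc[:,0],qc[:,1],1)
    print(n,len(q),'body th',np.arctan(p[0]).round(3),'x at grip',np.polyval(p,-18.7).round(1),'cap th',-np.arctan(pc[0]).round(3))
E
```

```text
time_s: 24.05
tcp_pos: [565.3, 203.9, 125.2]
orientation: [[0.992, 0.094, 0.078], [-0.077, -0.014, 0.997], [0.095, -0.995, -0.007]]
wrist_force: [0.5, -0.2, -1.1]
width: 25.1
side 217 x0 th [ 4.308 -0.24   0.345] 0.54 axis [-0.425  0.039  0.904] angle to n deg 1.3 base [583.  202.2 111.8] height 49.9 lateral [ 0.1 -0.3  0.1]
blend 217 x0 th [ 4.308 -0.24   0.345] 0.54 axis [-0.407  0.038  0.913] angle to n deg 2.5 base [582.6 202.5 111.6] height 49.9 lateral [-0.3  0.  -0.2]
ext [-34.8   5.3]
side crop origin [224 236]
scene crop origin [226 145]
w12 379 body th 0.3 x at grip -7.1 cap th 0.366
w13 363 body th 0.305 x at grip -7.2 cap th 0.34
w14 366 body th 0.302 x at grip -7.1 cap th 0.349
w15 365 body th 0.306 x at grip -7.2 cap th 0.353
```

There is no creep: the wrist body and cap angles are constant over four looks and the pose is still. Height is 49.9 mm, lateral error under 1 mm, angle error about 1–3°. I'm handing in.

```bash
python3 - <<'E'
from station import *
print(job_done()); print(state()['time_s'])
E
```

```text
the job is handed in; nothing more can be done
None
the job is handed in; nothing more can be done
```

The job is done and handed in at about 24 s of the 51 s allowed. No verdict is reported.

**What I did:**
- I lifted the hood straight up by its blue handle and set it down on the free desk at about (505, -301).
- I then took the red-capped vial out of the middle well.
- The moves allow no tool tilt, so I tipped the vial in the grip by pressing it, base end first, against the fixed rack's far edge. This took two rounds, with up to about 14 N on the wrist.
- The vial is now held still, base towards the reader window and cap away from it.

**Last checks:**

| Check | Result |
|---|---|
| Base to glass | about 50 mm (side camera fit) |
| Off centre | under 1 mm |
| Vial axis against window normal | 1.3–2.5° off by the side fit |
| Movement in the grip | none over four looks |

**Where the checks disagreed:**
- **Vial tilt:** the side camera gives 0.43–0.47 rad and the wrist camera 0.40–0.45, against 0.467 for the window. The true angle error could be up to about 4°.
- **Vial position:** the wrist and side cameras differ by 2–3 mm on where the vial's axis sits in the grip.
- **Scene camera:** its fit of the vial was poor, so I did not use it.

In the last scene picture the hood stands flat and the green vials, reader and other objects look undisturbed. I did not measure their positions again.

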